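# Put away the laundry's spotting flasks and brushes

## Robot

A 7-joint arm with a two-finger parallel gripper is mounted at the origin on the work surface. World frame = base frame: x ahead of the robot, y to its left, z up, the work surface at z = 0. Lengths are in m, angles in degrees, forces in N, time in s.
With the tool pointing down it reaches from about 0.4 to 0.875 m from the base axis. Payload 6.5 kg.
Tool frame: the origin (TCP) lies on the centre line of the jaws, within the pads' length; the fingertips stand 11 mm ahead of it and the grasp point (between the pads) lies 8 mm behind it; z points along the fingers, y is the line along which they close (so a half turn about z gives the same grasp; the last joint's range is limited). The gripper opens to 88 mm and grips with 3 to 60 N. Pads are 18 mm wide; open, the fingers measure 123 mm over their backs; the gripper's body (75 mm by 187 mm) begins 45 mm behind the grasp point.
Start: joints at [-71.517, 30.733, -0.252, 88.115, 0.149, 61.152, -4.079], TCP at [0.246, 0.601, 0.214] pointing down, gripper open.
Joint ranges: [-154.64, 154.64], [-21.42, 123.67], [-72.66, 72.17], [13.99, 137.28], [-74.86, 254.86], [10.95, 109.41], [-158.01, 158.01]. Speed limits (degrees/s): [136.94, 136.94, 180, 180, 180, 180, 180].

## Interface

Orientations are given as [roll, pitch, yaw] about the fixed x, y, z axes, in that order (R = Rz(yaw) Ry(pitch) Rx(roll)).
In Python, from rig import robot, grab_frame, outline_of, spot_point gives the robot as it stands.
- The arm moves only by the tool send_rows, never from a script. Its argument "motion" is a list of rows, each an object with "turn": the turn, a rotation vector about the tool's x, y, z in degrees, a list of three; "travel": the shift along the tool's x, y, z in cm, a list of three; "claw": the finger opening in cm, from 0 to 8.81. A call has exactly 8 rows; each row is the pose to reach, as a shift and turn from the pose commanded when the call began, along the tool's axes at that moment; what a row does not reach only later rows make up. A row lasts 1/10 s, in which the tool goes at most 50 mm and 8.59 degrees, less where a joint would pass 70% of its speed; a pose out of reach is approached as far as the arm can. A call with a gripper value outside its range is refused whole. The fingers move at their own pace and stop on an object; "force" is the grip in N (left out, the last holds). Time passes only in rows, so rows that repeat a pose let the fingers close, or fill a call up. It gives the time, the measured TCP pose, the force, the opening and the grip force at its end, in the units of the state.
- robot.read_state(): the state, without advancing time (a new reading comes with each control period).
- grab_frame(name): name is "scene" or "top" or "wrist"; returns a dict with "image" (420x560x3 uint8, red, green, blue), "fovy" (degrees; the focal length in pixels is half the picture's height over the tangent of half this angle, whatever the lens; pixels are square), "cx", "cy" (the principal point, pixels), "T" (4x4, takes a point from camera to world coordinates). Camera axes: x right, y up, looking along -z (the intrinsics and any distortion apply to the point x, -y, -z); pixel columns grow to the right and rows downward; lengths in m; the calibration is good to about 2 mm. A picture is of the moment at which its call begins. There is no depth.
- robot.close_job(): hands the job in; it is judged then, once.
Trained networks look in a picture, given as the dict that the camera call returned (one of the last four; its "shot" number tells which), for a name from the list of things; names that differ only in an ending like _2 or _b are one class to them, and where a whole thing is asked for, a point or a joint stands for the part that bears it (a point fixed in the world has none). Each returns a list of dicts, best first, with "confidence" (0 to 1); they miss things now and then, are a little off and sometimes report something else, mostly with a low value. They report only what shows in the picture. A call takes as long as a camera call.
- outline_of(picture, query): "region" (420x560 bool, what is visible of it).
- spot_point(picture, query): "xyz" ([x, y, z] in m, in world coordinates, good to about 4 mm: a listed point, or the origin of a listed thing).
The state is a dict: "time": time; "q": joint angles; "joint_vel": joint speeds; "effort": joint torques, N m; "position": TCP position; "tool_rot": TCP orientation; "force": force on the tool from outside, world axes, zero at the start; "ft_torque": the same for the moment, N m; "grip_width": opening from 0.0 (shut) to 1.0 (fully open); "grasp_force": force on a finger pad.
Only numpy, scipy, OpenCV 4.12 (cv2) and the standard library are available. Lean on these libraries where they do the work, as an engineer would, in place of code of your own. Each camera call takes 0.05 s, during which the arm holds its last target. There are 200 camera calls.

## Task

First take the canister off the lid of the steel box and stand it upright in the shallow drip tray, then slide the lid fully open under its hood. Put every flat white flask inside the steel box and every wooden garment brush in the square wooden tray, and once all the flasks are in, slide the lid fully shut again. Leave everything else on the counter where it stands.

Things in the scene. Friction and masses are not known exactly. Their poses are not given: they have to be found in the camera images.
- chem_box: fixed steel box, 240 mm (its x) by 375 mm (its y, from -95 to +280). Origin: on the counter under the centre of its open compartment. Compartment: inside 230 (x) x 180 (y) mm, floor 5 mm above the counter. Its two long walls (at x = -117 and +117) are 5 mm thick and 80 high and guide the lid between them; the end wall at -y is 69 high.
- hood_edge (a point): middle of the hood's lower front edge (y = +120 mm of the box, 86 mm above the counter). From here to the box's +y end a fixed hood, top 96 mm high, roofs a solid 69 mm high housing, which starts at y = +95. The lid slides in under the hood; a thing standing on the lid cannot pass. Axes as the box.
- chem_floor (a point): point on the floor of the compartment (10 mm towards -y of its centre), in the middle of the mouth left free by the fully open lid; the mouth is then free from y = -90 to +70 mm of the box. Axes as the box.
- lid (a joint): flat aluminium sliding lid of the steel box, 226 x 190 x 6 mm, top face 76 mm above the counter when anywhere on its travel. 0 = fully shut, 0.165 m = fully open (pushed along the box's +y under the hood). It stays where it is left; sliding it takes about 2 N. At the start it may be ajar by up to 20 mm.
- lid_knob (a point): centre of the top of the lid's black square knob, 24 x 24 mm and 30 high, standing upright on the lid close to its -y edge; its top is 106 mm above the counter; sides along the box's x and y; moves with the lid.
- canister: white plastic canister, body 100 mm (its x) x 56 mm (its y) x 92 high, with a grey screw cap (34 across, 20 high) on top towards +x and a small carrying loop towards -x (all up to 112 high); 0.4 to 0.85 kg. At the start it stands on the lid. Origin: centre of its underside, z up.
- drip_tray: fixed shallow square steel drip tray, 160 x 160 mm outside, lip 5 mm thick and 12 mm high, floor 5 mm thick. Origin: centre of its underside, on the counter.
- brush_tray: fixed square wooden tray, 190 x 190 mm outside, 55 mm high, walls and floor 5 mm thick. Origin: centre of its underside, on the counter; axes along its sides.
- flask0: white plastic flat flask with a grey screw cap, lying flat, somewhere among the things on the counter. 120 mm long with the cap, body 86 long x 42 wide x 32 thick, cap 26 in diameter; about 200 g. Origin: middle of its length on the underside; x runs lengthwise towards the cap, y across the 42 mm width, z up as it lies. None if there is no such flask this time.
- flask1: white plastic flat flask with a grey screw cap, lying flat, somewhere among the things on the counter. 120 mm long with the cap, body 86 long x 42 wide x 32 thick, cap 26 in diameter; about 200 g. Origin: middle of its length on the underside; x runs lengthwise towards the cap, y across the 42 mm width, z up as it lies. None if there is no such flask this time.
- flask2: white plastic flat flask with a grey screw cap, lying flat, somewhere among the things on the counter. 120 mm long with the cap, body 86 long x 42 wide x 32 thick, cap 26 in diameter; about 200 g. Origin: middle of its length on the underside; x runs lengthwise towards the cap, y across the 42 mm width, z up as it lies. None if there is no such flask this time.
- brush0: wooden garment brush lying bristles down, on the counter. 150 mm long: a wooden head 98 x 42 on black bristles (rigid, 94 x 48, 22 high) and, towards +x, a handle 26 wide; 36 high; about 140 g. Origin: mid-length, at the underside of the bristles; the head's centre and the balance point lie 20-26 mm towards -x; y across, z up. None if there is no such brush.
- brush1: wooden garment brush lying bristles down, on the counter. 150 mm long: a wooden head 98 x 42 on black bristles (rigid, 94 x 48, 22 high) and, towards +x, a handle 26 wide; 36 high; about 140 g. Origin: mid-length, at the underside of the bristles; the head's centre and the balance point lie 20-26 mm towards -x; y across, z up. None if there is no such brush.
- bell: bystander, leave alone: brass counter bell, 60 mm across and 42 high. Origin: centre of its underside.
- scoop_cup: bystander, leave alone: grey plastic dosing cup, 72 mm across and 75 high. Origin: centre of its underside.
- mug: bystander, leave alone: white mug, 76 mm across and 85 high with a handle at its +y side. Origin: centre of its underside.
- stapler: bystander, leave alone: black stapler, 130 x 34 x 44 mm. Origin: centre of its underside.
- spray: bystander, leave alone: upright metal can, 56 mm across and 160 high. Origin: centre of its underside.
- tape: bystander, leave alone: cardboard-coloured roll of tape lying flat, 90 mm across and 24 high. Origin: centre of its underside.

How it is judged (in metres and radians):
On the way, in this order (a step that is already met when the one before it is completed fails the run):
1. the canister stands upright in the drip tray, let go (horizontal distance between canister and drip_tray below 0.06 m and z of canister in the frame of drip_tray below 0.01 m and angle between canister's own z axis and vertical below 0.1 rad and linear speed of canister below 0.05 m/s and contact force between canister and the fingers below 0.2 N), for 0.2 s.
2. the lid is slid fully open (within 15 mm) (value of joint lid above 0.15 m), for 0.2 s.
3. every flask is inside the steel box (x of flask0 in the frame of chem_box between -0.108 and 0.108 m and y of flask0 in the frame of chem_box between -0.088 and 0.088 m and z of flask0 in the frame of chem_box between 0 and 0.066 m and linear speed of each of flask0, flask1, flask2 below 0.05 m/s and x of flask1 in the frame of chem_box between -0.108 and 0.108 m and y of flask1 in the frame of chem_box between -0.088 and 0.088 m and z of flask1 in the frame of chem_box between 0 and 0.066 m and x of flask2 in the frame of chem_box between -0.108 and 0.108 m and y of flask2 in the frame of chem_box between -0.088 and 0.088 m and z of flask2 in the frame of chem_box between 0 and 0.066 m), for 0.2 s.
At the end, for the whole second after the job is handed in: Lid shut within 10 mm; every flask inside the steel box below the lid; every brush inside the wooden tray, its underside below 48 mm; canister upright (0.1 rad) on the drip tray's floor, centre within 60 mm of the tray's; all let go and at rest (all of step 1 and all of step 3 and x of brush0 in the frame of brush_tray between -0.085 and 0.085 m and y of brush0 in the frame of brush_tray between -0.085 and 0.085 m and z of brush0 in the frame of brush_tray between 0 and 0.048 m and linear speed of each of brush0, brush1 below 0.05 m/s and x of brush1 in the frame of brush_tray between -0.085 and 0.085 m and y of brush1 in the frame of brush_tray between -0.085 and 0.085 m and z of brush1 in the frame of brush_tray between 0 and 0.048 m and value of joint lid below 0.01 m); the robot touches nothing.
It fails at once if a bystander (bell, cup, mug, stapler, can or tape) is shoved more than 60 mm away or knocked over (distance of any of bell, scoop_cup, mug, stapler, spray, tape from where it was at the start of the episode above 0.06 m or angle between any of bell, scoop_cup, mug, stapler, spray, tape's own z axis and vertical above 0.6 rad).
Of flask0, flask1, flask2 only 2 to 3 are there at a start; the rules pass over those that are not, and their reading is None.
Of brush0, brush1 only 1 to 2 are there at a start; the rules pass over those that are not, and their reading is None.
At some moment in a run one of flask0, flask1, flask2, brush0, brush1 may be knocked a few centimetres aside while the robot is not near it.
Once in a run the grip may slacken for a moment while it holds something.
It also fails if it takes over 210 s, if anything falls off the work surface, if the arm or the gripper's body presses on something with over 40 N, if the wrist force passes 120 N, or if a joint passes its speed limit or range.

## Working session

There is one attempt and no reset: what is moved stays moved. The work goes in short steps, Python scripts to look and compute and a tool call to move; the robot and the scene stay as the last step left them, time stands still between calls to the robot, and variables do not carry over. Pictures are saved under pics/ and viewed, at most 14 in all, crops included, and the job is handed in when it is done.

Besides the shell and the picture viewer there is one more tool, called after "Call:" as name(argument=value, ...), one argument or row to a line, values as JSON. send_rows: Moves the arm, as the interface text tells. Its arguments: {"type":"object","properties":{"motion":{"type":"array"},"force":{"type":"number"}},"required":["motion"]}

```bash
ls; mkdir -p pics
cat > h.py <<'E'
import numpy as np, cv2
from rig import robot, grab_frame, outline_of, spot_point
from scipy.spatial.transform import Rotation as R
def save(f,n): cv2.imwrite('pics/'+n+'.png',f['image'][:,:,::-1])
def foc(f): return f['image'].shape[0]/2/np.tan(np.radians(f['fovy'])/2)
def ray(f,u,v):
    d=np.array([(u-f['cx'])/foc(f),-(v-f['cy'])/foc(f),-1.0]); T=np.array(f['T']); return T[:3,3],T[:3,:3]@d
def onz(f,u,v,z):
    o,d=ray(f,u,v); return o+d*(z-o[2])/d[2]
E
python3 - <<'E'
from h import *
print(robot.read_state())
for n in ['scene','top','wrist']:
    f=grab_frame(n); save(f,n+'0'); print(n,f['fovy'],f['cx'],f['cy'],[k for k in f],np.round(f['T'],3).tolist())
    for q in ['chem_box','hood_edge','chem_floor','lid_knob','canister','drip_tray','brush_tray','flask0','brush0','bell','scoop_cup','mug','stapler','spray','tape']:
        try: print(q,[(np.round(r['xyz'],3).tolist(),round(r['confidence'],2)) for r in spot_point(f,q)])
        except Exception as e: print(q,e)
E
```

```text
pics
{'time': 0.0, 'q': array([-71.51755408,  30.77693303,  -0.25249408,  88.17104585,
         0.15073159,  61.15162361,  -4.08315068]), 'joint_vel': array([-0.09211095,  0.06862642,  0.12021041,  0.00229051,  0.06206612,
       -0.00177824, -0.08283627]), 'effort': array([-1.91572435e-04, -5.70980895e+01,  9.90954861e-01, -2.51606798e+01,
       -5.61616919e-02,  1.79875345e-02,  1.65163819e-04]), 'position': array([0.24618403, 0.60086049, 0.21264344]), 'tool_rot': array([-1.79901167e+02,  9.76144391e-03,  1.57724300e+02]), 'force': array([ 0.61961053,  0.15469918, -0.01578461]), 'ft_torque': array([ 0.02741302, -0.02291747,  0.04073093]), 'grasp_force': 0.0, 'grip_width': 1.000581325236158}
scene 44.64497557773498 276.83049834410247 204.99902838230224 ['image', 'fovy', 'cx', 'cy', 'T', 'shot'] [[0.533, -0.68, 0.503, 1.27], [0.846, 0.424, -0.324, -0.572], [0.007, 0.598, 0.801, 1.194], [0.0, 0.0, 0.0, 1.0]]
chem_box [([0.593, 0.169, -0.001], 0.76)]
hood_edge [([0.601, 0.287, 0.085], 0.83)]
chem_floor [([0.595, 0.104, 0.107], 0.74)]
lid_knob [([0.6, 0.105, 0.111], 0.59), ([0.436, -0.
[... 1420 characters left out ...]
6)]
scoop_cup [([0.369, -0.364, -0.001], 0.66)]
mug [([0.571, -0.537, -0.0], 0.7), ([0.39, 0.144, 0.001], 0.69)]
stapler [([0.783, -0.079, 0.003], 0.65)]
spray [([0.786, 0.132, 0.001], 0.55)]
tape [([0.716, -0.292, -0.003], 0.96)]
wrist 64.33643477750404 280.95063222475693 206.45167844320466 ['image', 'fovy', 'cx', 'cy', 'T', 'shot'] [[0.379, -0.884, -0.273, 0.177], [0.925, 0.362, 0.112, 0.63], [0.0, -0.295, 0.956, 0.384], [0.0, 0.0, 0.0, 1.0]]
chem_box []
hood_edge []
chem_floor []
lid_knob []
canister []
drip_tray [([0.339, 0.312, 0.003], 0.68)]
brush_tray [([0.338, 0.309, -0.0], 0.32)]
flask0 []
brush0 []
bell [([0.335, 0.316, 0.001], 0.51)]
scoop_cup []
mug []
stapler []
spray []
tape []
```

View pics/top0.png

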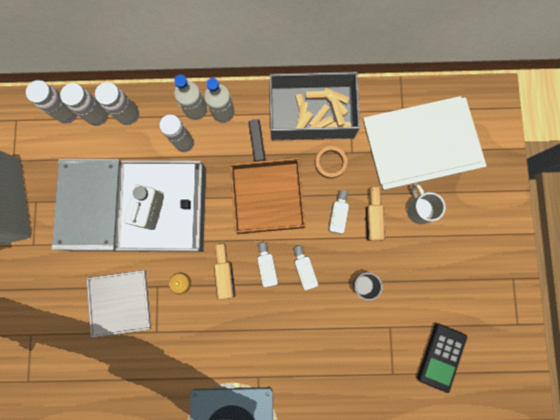

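View pics/scene0.png

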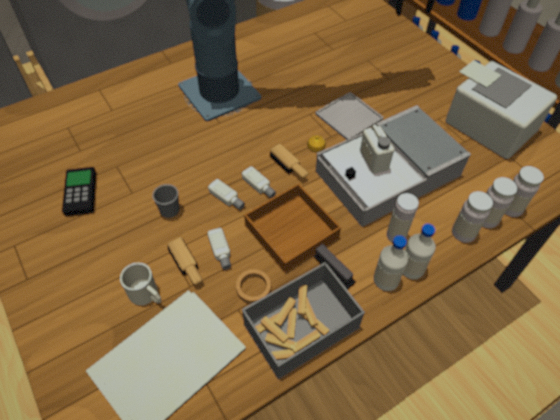

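```bash
cat >> h.py <<'E'
from scipy.optimize import minimize
def bx(x0,x1,y0,y1,z0,z1): return np.array([[x,y,z] for x in(x0,x1) for y in(y0,y1) for z in(z0,z1)])/1000.
M={'flask0':[bx(-60,26,-21,21,0,32),bx(26,60,-13,13,3,29)],
'brush0':[bx(-75,23,-24,24,0,36),bx(23,75,-13,13,20,36)],
'canister':[bx(-50,50,-28,28,0,92),bx(8,42,-17,17,92,112),bx(-45,-10,-6,6,92,112)],
'chem_box':[bx(-120,120,-95,280,0,69),bx(-120,120,120,280,69,96),bx(-120,120,-95,120,69,80)],
'brush_tray':[bx(-95,95,-95,95,0,55)],'drip_tray':[bx(-80,80,-80,80,0,12)]}
def proj(f,P):
    T=np.array(f['T']); c=(P-T[:3,3])@T[:3,:3]; return np.stack([f['cx']+foc(f)*c[:,0]/-c[:,2], f['cy']-foc(f)*c[:,1]/-c[:,2]],1)
def render(f,name,p,z0=0,s=4):
    m=np.zeros((420*s,560*s),np.uint8); c,sn=np.cos(p[2]),np.sin(p[2]); Rz=np.array([[c,-sn,0],[sn,c,0],[0,0,1]])
    for b in M[name]:
        h=cv2.convexHull(np.round(proj(f,b@Rz.T+[p[0],p[1],z0])*s).astype(np.int32)); cv2.fillConvexPoly(m,h,1)
    return m>0
def fit(fs,name,x,y,z0=0,yaws=np.arange(-180,180,20)):
    """fit x,y,yaw to outlines in pictures fs; returns p, IoU cost"""
    ms=[]
    for f in fs:
        best=None
        for r in outline_of(f,name):
            m=r['region']; 
            if m.sum()<20: continue
            u=render(f,name,[x,y,0],z0,1); v=np.argwhere(m).mean(0)-np.argwhere(u).mean(0); d=np.hypot(*v)
            if d<25 and (best is None or d<best[0]): best=(d,m)
        if best: ms.append((f,cv2.resize(best[1].astype(np.uint8),None,fx=4,fy=4,interpolation=cv2.INTER_NEAREST)>0))
    if not ms: return None
    def cost(q):
        p=[q[0]/100,q[1]/100,q[2]/10]; t=0
        for f,m in ms:
            r=render(f,name,p,z0); t+=1-(r&m).sum()/(r|m).sum()
        return t/len(ms)
    c0=sorted((cost([x*100,y*100,np.radians(a)*10]),a) for a in yaws)[:3]; best=None
    for _,a in c0:
        r=minimize(cost,[x*100,y*100,np.radians(a)*10],method='Nelder-Mead',options=dict(initial_simplex=np.array([x*100,y*100,np.radians(a)*10])+np.array([[0,0,0],[1,0,0],[0,1,0],[0,0,2.]]),xatol=.01,fatol=1e-4))
        if best is None or r.fun<best[1]: best=(np.round([r.x[0]/100,r.x[1]/100,np.degrees(r.x[2]/10)],4),r.fun)
    return best[0].tolist(),round(best[1],3),len(ms)
E
python3 - <<'E'
from h import *
fs=[grab_frame('top'),grab_frame('scene')]
s=[-20,0,20]
print('canister',fit(fs,'canister',.582,.203,.076))
print('box',fit(fs,'chem_box',.6,.169,0,s)); print('bt',fit(fs,'brush_tray',.619,-.106,0,s)); print('dt',fit(fs,'drip_tray',.339,.309,0,s))
for n,x,y in [('flask0',.426,-.202),('flask0',.434,-.098),('flask0',.578,-.305),('brush0',.419,.019),('brush0',.566,-.403)]: print(n,fit(fs,n,x,y))
E
```

```text
canister ([0.58, 0.2038, -17.0799], np.float64(0.124), 2)
box ([0.5947, 0.1683, -1.6847], np.float64(0.104), 1)
bt ([0.6201, -0.1055, 3.7779], np.float64(0.026), 2)
dt ([0.3372, 0.3104, 6.8368], np.float64(0.042), 2)
flask0 ([0.4225, -0.2019, 17.1216], np.float64(0.126), 2)
flask0 ([0.4337, -0.0978, 9.9605], np.float64(0.129), 2)
flask0 ([0.5739, -0.3043, -12.1429], np.float64(0.117), 2)
brush0 ([0.4171, 0.0191, 5.8039], np.float64(0.116), 2)
brush0 ([0.5615, -0.4016, -1.8726], np.float64(0.171), 1)
```

```bash
cat > p.py <<'E'
import sys,numpy as np
from rig import robot
def plan(wps,start=None):
    """wps: list of (x,y,z,yaw); prints tool-frame travel cm / turn deg of each leg"""
    s=robot.read_state(); r=s['tool_rot']
    x,y,z=s['position']; w=r[2]
    print('now',np.round(s['position'],4),np.round(r,1),'q',np.round(s['q'],0),'F',np.round(s['force'],1),'g',round(s['grip_width']*8.81,2),round(s['grasp_force'],1),'t',round(s['time'],1))
    for X,Y,Z,W in wps:
        c,n=np.cos(np.radians(w)),np.sin(np.radians(w)); d=np.array([X-x,Y-y])
        dw=(W-w+180)%360-180
        t=[d@[c,n]*100,d@[n,-c]*100,(z-Z)*100]
        print((X,Y,Z,W),'travel',np.round(t,2).tolist(),'turn z',round(-dw,1),'rows>=',round(max(np.linalg.norm(t)/5,abs(dw)/8.59),1))
        x,y,z,w=X,Y,Z,W
if __name__=='__main__': plan([tuple(map(float,a.split(','))) for a in sys.argv[1:]])
E
python3 p.py .41,.40,.28,160 .58,.2038,.26,163 .58,.2038,.143,163
```

```text
now [0.2464 0.6015 0.2135] [180.    0.  157.7] q [-72.  31.  -0.  88.   0.  61.  -4.] F [ 0.4 -0.4 -0.3] g 8.81 0.0 t 3.4
(0.41, 0.4, 0.28, 160.0) travel [-22.78, -12.44, -6.65] turn z -2.3 rows>= 5.4
(0.58, 0.2038, 0.26, 163.0) travel [-22.69, -12.62, 2.0] turn z -3.0 rows>= 5.2
(0.58, 0.2038, 0.143, 163.0) travel [0.0, 0.0, 11.7] turn z -0.0 rows>= 2.3
```

Call:
send_rows(
  motion=[
    {"turn":[0,0,-2.3],"travel":[-22.8,-12.4,-6.6],"claw":8.8},
    {"turn":[0,0,-2.3],"travel":[-22.8,-12.4,-6.6],"claw":8.8},
    {"turn":[0,0,-2.3],"travel":[-22.8,-12.4,-6.6],"claw":8.8},
    {"turn":[0,0,-2.3],"travel":[-22.8,-12.4,-6.6],"claw":8.8},
    {"turn":[0,0,-2.3],"travel":[-22.8,-12.4,-6.6],"claw":8.8},
    {"turn":[0,0,-2.3],"travel":[-22.8,-12.4,-6.6],"claw":8.8},
    {"turn":[0,0,-2.3],"travel":[-22.8,-12.4,-6.6],"claw":8.8},
    {"turn":[0,0,-2.3],"travel":[-22.8,-12.4,-6.6],"claw":8.8},
  ],
)

```text
time: 4.2
position: [0.4096, 0.4012, 0.2794]
tool_rot: [180.0, -0.0, 160.1]
force: [-0.0, 0.1, -0.4]
grip_width: 0.998
grasp_force: 0.0
```

Call:
send_rows(
  motion=[
    {"turn":[0,0,-3],"travel":[-22.7,-12.6,2],"claw":8.8},
    {"turn":[0,0,-3],"travel":[-22.7,-12.6,2],"claw":8.8},
    {"turn":[0,0,-3],"travel":[-22.7,-12.6,2],"claw":8.8},
    {"turn":[0,0,-3],"travel":[-22.7,-12.6,2],"claw":8.8},
    {"turn":[0,0,-3],"travel":[-22.7,-12.6,2],"claw":8.8},
    {"turn":[0,0,-3],"travel":[-22.7,-12.6,2],"claw":8.8},
    {"turn":[0,0,-3],"travel":[-22.7,-12.6,2],"claw":8.8},
    {"turn":[0,0,-3],"travel":[-22.7,-12.6,2],"claw":8.8},
  ],
)

```text
time: 5.0
position: [0.5791, 0.2076, 0.259]
tool_rot: [180.0, -0.1, 163.2]
force: [-0.3, 0.7, 0.0]
grip_width: 0.996
grasp_force: 0.0
```

```bash
python3 p.py .58,.2038,.143,163
python3 - <<'E'
from h import *
f=grab_frame('wrist'); save(f,'w1')
print([(np.round(r['xyz'],3).tolist(),round(r['confidence'],2)) for r in spot_point(f,'canister')])
print(fit([f],'canister',.58,.204,.076,[-40,-20,0]))
E
```

```text
now [0.5791 0.2076 0.259 ] [ 1.800e+02 -1.000e-01  1.632e+02] q [-30.  25.   8.  91.  -4.  64.  53.] F [-0.3  0.7  0. ] g 8.77 0.0 t 5.0
(0.58, 0.2038, 0.143, 163.0) travel [-0.19, -0.34, 11.6] turn z 0.2 rows>= 2.3
[([0.58, 0.206, 0.08], 0.83), ([0.419, 0.018, 0.0], 0.35)]
([0.5842, 0.2022, -13.9734], np.float64(0.074), 1)
```

View pics/w1.png

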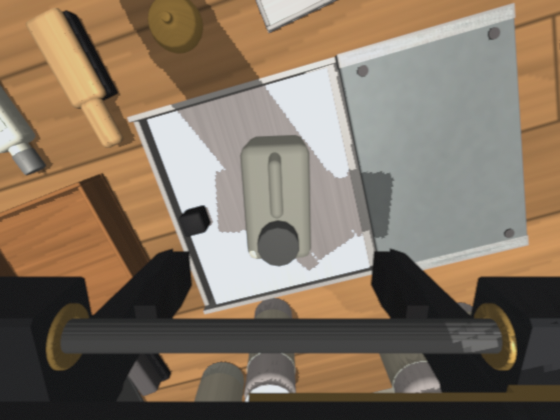

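Call:
send_rows(
  motion=[
    {"turn":[0,0,-2],"travel":[-0.2,-0.3,3],"claw":8.8},
    {"turn":[0,0,-2],"travel":[-0.3,-0.3,6],"claw":8.8},
    {"turn":[0,0,-2],"travel":[-0.3,-0.3,9],"claw":8.8},
    {"turn":[0,0,-2],"travel":[-0.3,-0.3,11.6],"claw":8.8},
    {"turn":[0,0,-2],"travel":[-0.3,-0.3,11.6],"claw":8.8},
    {"turn":[0,0,-2],"travel":[-0.3,-0.3,11.6],"claw":5},
    {"turn":[0,0,-2],"travel":[-0.3,-0.3,11.6],"claw":5},
    {"turn":[0,0,-2],"travel":[-0.3,-0.3,11.6],"claw":5},
  ],
  force=50,
)

```text
time: 5.95
position: [0.5837, 0.2013, 0.1453]
tool_rot: [179.9, 0.1, 165.0]
force: [0.1, -0.7, -0.0]
grip_width: 0.747
grasp_force: 0.0
```

Call:
send_rows(
  motion=[
    {"turn":[0,0,0],"travel":[0,0,0],"claw":4.5},
    {"turn":[0,0,0],"travel":[0,0,0],"claw":4.5},
    {"turn":[0,0,0],"travel":[0,0,0],"claw":4.5},
    {"turn":[0,0,0],"travel":[0,0,0],"claw":4.5},
    {"turn":[0,0,0],"travel":[0,0,0],"claw":4.5},
    {"turn":[0,0,0],"travel":[0,0,0],"claw":4.5},
    {"turn":[0,0,0],"travel":[0,0,0],"claw":4.5},
    {"turn":[0,0,0],"travel":[0,0,0],"claw":4.5},
  ],
)

```text
time: 6.75
position: [0.5827, 0.2006, 0.1435]
tool_rot: [180.0, -0.0, 165.0]
force: [-0.2, 1.0, -0.5]
grip_width: 0.511
grasp_force: 0.0
```

```bash
python3 p.py .582,.204,.193,165 .338,.31,.193,165 .338,.31,.075,165
```

```text
now [0.5827 0.2006 0.1435] [180.  -0. 165.] q [-28.  32.   7.  97.  -5.  51.  56.] F [-0.2  1.  -0.5] g 4.5 0.0 t 6.8
(0.582, 0.204, 0.193, 165.0) travel [0.15, 0.31, -4.95] turn z 0.0 rows>= 1.0
(0.338, 0.31, 0.193, 165.0) travel [26.31, 3.92, 0.0] turn z -0.0 rows>= 5.3
(0.338, 0.31, 0.075, 165.0) travel [0.0, 0.0, 11.8] turn z -0.0 rows>= 2.4
```

Run:
```python
from h import *
f=grab_frame('scene'); save(f,'s2'); cv2.imwrite('pics/s2.png',cv2.resize(f['image'][80:260,280:500,::-1],(770,630)[:2])[:600])
```

```text
(no output)
```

View pics/s2.png

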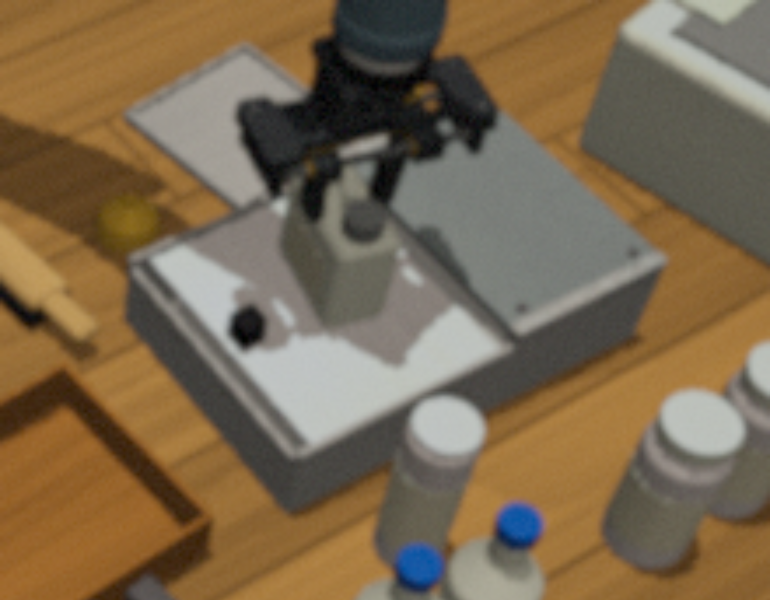

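Run:
```python
from h import *
fs=[grab_frame(n) for n in('scene','top','wrist')]
for f in fs: print([(np.round(r['xyz'],3).tolist(),round(r['confidence'],2)) for r in spot_point(f,'canister')])
print(fit([fs[0]],'canister',.58,.204,.076,[-40,-20,0]))
im=fs[0]['image'].copy()
c,s=np.cos(np.radians(-15)),np.sin(np.radians(-15)); Rz=np.array([[c,-s,0],[s,c,0],[0,0,1]])
for b in M['canister']:
    for q in proj(fs[0],b@Rz.T+[.58,.204,.076]): cv2.circle(im,tuple(np.round(q).astype(int)),1,(255,0,0),-1)
for z in(.132,.151): cv2.circle(im,tuple(np.round(proj(fs[0],np.array([[.5827,.2006,z]]))[0]).astype(int)),1,(0,255,0),-1)
a=cv2.resize(im[100:200,330:430],(560,560),interpolation=0)
cv2.imwrite('pics/s3.png',a[:,:,::-1])
w=cv2.resize(fs[2]['image'],(560,420)); cv2.imwrite('pics/w3.png',w[:,:,::-1])
```

```text
[([0.582, 0.204, 0.074], 0.7)]
[([0.582, 0.204, 0.078], 0.75), ([0.572, -0.535, 0.0], 0.57)]
[([0.579, 0.207, 0.079], 0.95)]
([0.5782, 0.2073, -19.6437], np.float64(0.208), 1)
```

View pics/s3.png

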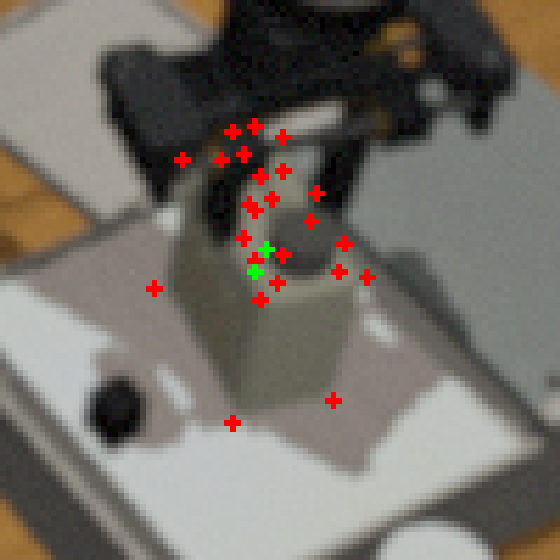

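View pics/w3.png

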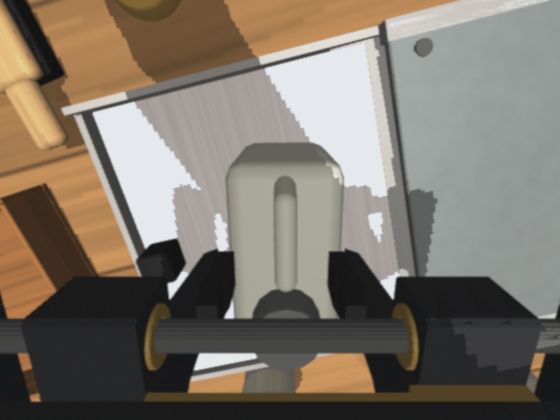

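Call:
send_rows(
  motion=[
    {"turn":[0,0,0],"travel":[0,0,0],"claw":3},
    {"turn":[0,0,0],"travel":[0,0,0],"claw":3},
    {"turn":[0,0,0],"travel":[0,0,0],"claw":3},
    {"turn":[0,0,0],"travel":[0,0,0],"claw":3},
    {"turn":[0,0,0],"travel":[0,0,0],"claw":3},
    {"turn":[0,0,0],"travel":[0,0,0],"claw":3},
    {"turn":[0,0,0],"travel":[0,0,0],"claw":3},
    {"turn":[0,0,0],"travel":[0,0,0],"claw":3},
  ],
  force=50,
)

```text
time: 7.95
position: [0.5827, 0.2006, 0.1435]
tool_rot: [180.0, 0.0, 165.0]
force: [0.2, 0.8, 0.3]
grip_width: 0.343
grasp_force: 0.0
```

Run:
```python
from h import *
s=robot.read_state(); print(s['position'],s['q'],s['grasp_force'])
f=grab_frame('wrist'); im=f['image'].copy(); print(np.round(f['T'],3).tolist())
for z in(.1325,.1435,.1515,.19): print(z,np.round(proj(f,np.array([[*s['position'][:2],z]]))))
g=grab_frame('scene'); print(proj(g,np.array([[.5827,.2006,.1325],[.5827,.2006,.1515]])))
a=cv2.resize(g['image'][90:210,320:440],(400,400)); b=im[:,80:480]
cv2.imwrite('pics/m4.png',np.hstack([a,b[10:410]])[:,:,::-1])
```

```text
[0.58269005 0.20058655 0.14352731] [-28.18516835  32.06071401   6.95771532  97.1840207   -4.74270893
  51.03902132  55.72897795] 0.0
[[0.258, -0.923, -0.285, 0.51], [0.966, 0.247, 0.076, 0.219], [0.0, -0.295, 0.956, 0.314], [0.0, 0.0, 0.0, 1.0]]
0.1325 [[282. 237.]]
0.1435 [[282. 245.]]
0.1515 [[282. 251.]]
0.19 [[282. 290.]]
[[375.52638597 148.27928902]
 [376.62577757 143.61458748]]
```

View pics/m4.png

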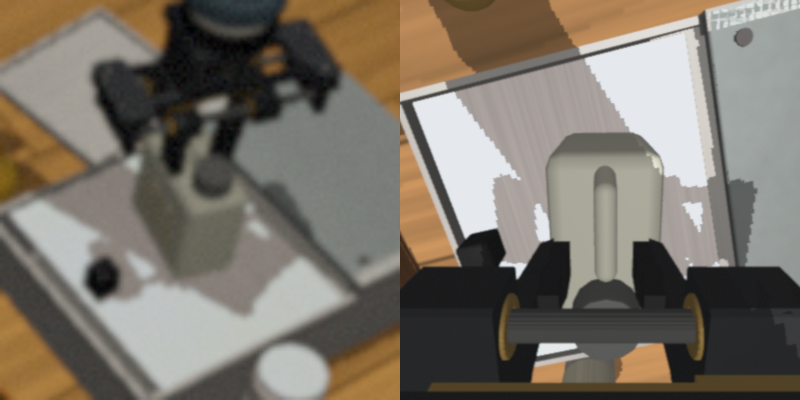

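Call:
send_rows(
  motion=[
    {"turn":[0,0,0],"travel":[0,0,-2],"claw":3},
    {"turn":[0,0,0],"travel":[0,0,-4],"claw":3},
    {"turn":[0,0,0],"travel":[0,0,-6],"claw":3},
    {"turn":[0,0,0],"travel":[0,0,-6],"claw":3},
    {"turn":[0,0,0],"travel":[0,0,-6],"claw":3},
    {"turn":[0,0,0],"travel":[0,0,-6],"claw":3},
    {"turn":[0,0,0],"travel":[0,0,-6],"claw":3},
    {"turn":[0,0,0],"travel":[0,0,-6],"claw":3},
  ],
)

```text
time: 8.85
position: [0.5822, 0.2004, 0.2027]
tool_rot: [-180.0, -0.1, 165.0]
force: [-0.3, 0.8, -0.1]
grip_width: 0.342
grasp_force: 0.0
```

Run:
```python
from h import *
s=robot.read_state(); print(s['position'],s['grip_width'],s['force'])
f=grab_frame('wrist'); im=f['image'].copy()
g=grab_frame('scene'); P=np.array([[*s['position'][:2],s['position'][2]-.011]]); print(proj(g,P),proj(f,P))
for F in(f,g):
    print([(np.round(r['xyz'],3).tolist(),round(r['confidence'],2)) for r in spot_point(F,'canister')][:1])
q=tuple(np.round(proj(g,P)[0]).astype(int)); h=g['image'].copy(); cv2.circle(h,q,1,(255,0,0),-1)
cv2.circle(im,tuple(np.round(proj(f,P)[0]).astype(int)),3,(255,0,0),-1)
a=cv2.resize(h[90:210,320:440],(400,400)); b=im[:,80:480]
cv2.imwrite('pics/m5.png',np.hstack([a,b[10:410]])[:,:,::-1])
```

```text
[0.58224886 0.20044735 0.20273641] 0.3421212890556578 [-0.27696832  0.78580869 -0.11287498]
[[378.88484882 133.32138797]] [[281.83097868 237.49608263]]
[([0.581, 0.208, 0.08], 0.83)]
[([0.579, 0.203, 0.078], 0.71)]
```

View pics/m5.png

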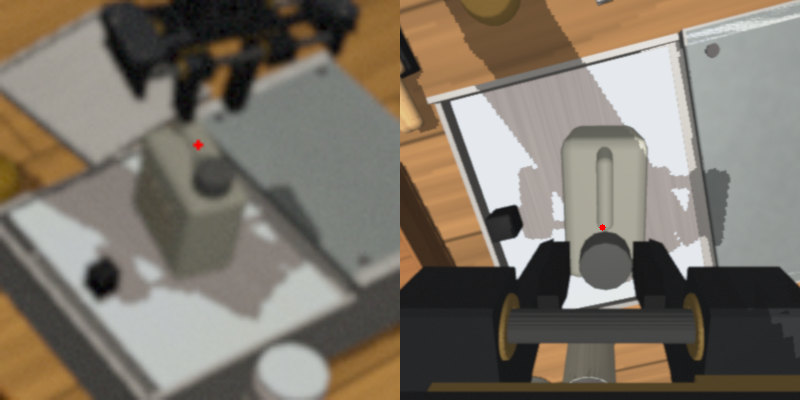

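```bash
python3 p.py .582,.2,.23,165 .338,.31,.23,165 .338,.31,.02,165
```

```text
now [0.5826 0.2006 0.2033] [-180.   -0.  165.] q [-29.  28.   8.  94.  -4.  58.  55.] F [ 0.1  0.8 -0.1] g 3.0 0.0 t 9.1
(0.582, 0.2, 0.23, 165.0) travel [0.04, -0.07, -2.67] turn z 0.0 rows>= 0.5
(0.338, 0.31, 0.23, 165.0) travel [26.42, 4.31, 0.0] turn z -0.0 rows>= 5.4
(0.338, 0.31, 0.02, 165.0) travel [0.0, 0.0, 21.0] turn z -0.0 rows>= 4.2
```

Call:
send_rows(
  motion=[
    {"turn":[0,0,0],"travel":[0,0,-2.7],"claw":5},
    {"turn":[0,0,0],"travel":[26.4,4.3,-2.7],"claw":5},
    {"turn":[0,0,0],"travel":[26.4,4.3,-2.7],"claw":5},
    {"turn":[0,0,0],"travel":[26.4,4.3,-2.7],"claw":5},
    {"turn":[0,0,0],"travel":[26.4,4.3,-2.7],"claw":5},
    {"turn":[0,0,0],"travel":[26.4,4.3,-2.7],"claw":5},
    {"turn":[0,0,0],"travel":[26.4,4.3,-2.7],"claw":5},
    {"turn":[0,0,0],"travel":[26.4,4.3,-2.7],"claw":5},
  ],
)

```text
time: 9.85
position: [0.3362, 0.3118, 0.2307]
tool_rot: [180.0, -0.0, 165.3]
force: [1.2, -0.3, -0.2]
grip_width: 0.567
grasp_force: 0.0
```

Call:
send_rows(
  motion=[
    {"turn":[0,0,0],"travel":[0,0,5],"claw":5},
    {"turn":[0,0,0],"travel":[0,0,10],"claw":5},
    {"turn":[0,0,0],"travel":[0,0,14],"claw":5},
    {"turn":[0,0,0],"travel":[0,0,17],"claw":5},
    {"turn":[0,0,0],"travel":[0,0,19],"claw":5},
    {"turn":[0,0,0],"travel":[0,0,20],"claw":5},
    {"turn":[0,0,0],"travel":[0,0,20.5],"claw":5},
    {"turn":[0,0,0],"travel":[0,0,20.5],"claw":5},
  ],
)

```text
time: 10.65
position: [0.3395, 0.3102, 0.0256]
tool_rot: [180.0, 0.0, 165.0]
force: [0.5, 0.1, 0.3]
grip_width: 0.567
grasp_force: 0.0
```

Run:
```python
from h import *
s=robot.read_state(); print(s['position'],s['grip_width'],s['force'],s['q'])
f=grab_frame('wrist'); print(np.round(f['T'],3)[:3,3])
g=grab_frame('top'); P=np.array([[*s['position'][:2],s['position'][2]-.011]]); print(proj(g,P),proj(f,P))
q=tuple(np.round(proj(g,P)[0]).astype(int)); h=g['image'].copy(); cv2.circle(h,q,1,(255,0,0),-1)
im=f['image'].copy();cv2.circle(im,tuple(np.round(proj(f,P)[0]).astype(int)),3,(255,0,0),-1)
a=cv2.resize(h[230:350,50:170],(400,400)); b=im[:,80:480]
cv2.imwrite('pics/m6.png',np.hstack([a,b[10:410]])[:,:,::-1])
```

```text
[0.33951452 0.31023497 0.02560793] 0.5665476589451807 [0.4869292  0.14872828 0.32910408] [-48.59257267  31.26374077   0.66606822 122.72999192  -0.73685964
  25.99251059  27.62484931]
[0.267 0.329 0.196]
[[116.79770439 302.55075841]] [[281.81725619 237.49992322]]
```

View pics/m6.png

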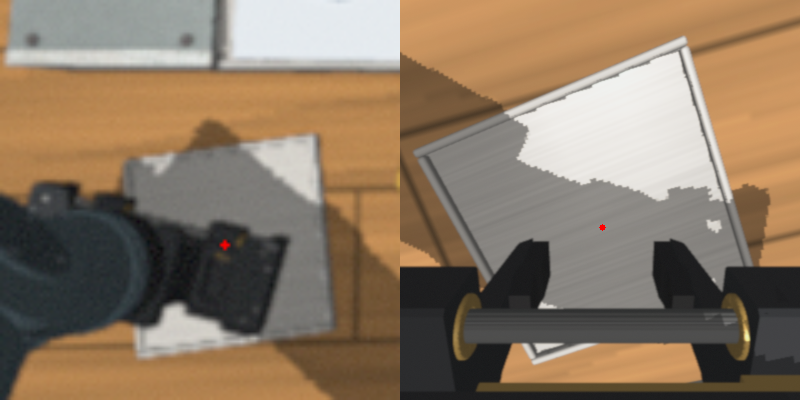

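Call:
send_rows(
  motion=[
    {"turn":[0,0,0],"travel":[0,0,0.5],"claw":5},
    {"turn":[0,0,0],"travel":[0,0,1],"claw":5},
    {"turn":[0,0,0],"travel":[0,0,1.5],"claw":5},
    {"turn":[0,0,0],"travel":[0,0,2],"claw":5},
    {"turn":[0,0,0],"travel":[0,0,2.5],"claw":5},
    {"turn":[0,0,0],"travel":[0,0,3],"claw":5},
    {"turn":[0,0,0],"travel":[0,0,3],"claw":5},
    {"turn":[0,0,0],"travel":[0,0,3],"claw":5},
  ],
)

```text
time: 11.55
position: [0.3387, 0.3103, -0.0046]
tool_rot: [-180.0, -0.0, 165.0]
force: [0.0, -0.3, -0.2]
grip_width: 0.565
grasp_force: 0.0
```

Call:
send_rows(
  motion=[
    {"turn":[0,0,0],"travel":[0,0,0.1],"claw":5},
    {"turn":[0,0,0],"travel":[0,0,0.2],"claw":5},
    {"turn":[0,0,0],"travel":[0,0,0.3],"claw":5},
    {"turn":[0,0,0],"travel":[0,0,0.4],"claw":5},
    {"turn":[0,0,0],"travel":[0,0,0.5],"claw":5},
    {"turn":[0,0,0],"travel":[0,0,0.6],"claw":5},
    {"turn":[0,0,0],"travel":[0,0,0.6],"claw":5},
    {"turn":[0,0,0],"travel":[0,0,0.6],"claw":5},
  ],
)

```text
time: 12.35
position: [0.3387, 0.3103, -0.0105]
tool_rot: [-180.0, -0.0, 165.0]
force: [-0.3, 0.3, 0.1]
grip_width: 0.567
grasp_force: 0.0
```

Call:
send_rows(
  motion=[
    {"turn":[0,0,0],"travel":[0,0,0.1],"claw":5},
    {"turn":[0,0,0],"travel":[0,0,0.2],"claw":5},
    {"turn":[0,0,0],"travel":[0,0,0.3],"claw":5},
    {"turn":[0,0,0],"travel":[0,0,0.4],"claw":5},
    {"turn":[0,0,0],"travel":[0,0,0.5],"claw":5},
    {"turn":[0,0,0],"travel":[0,0,0.5],"claw":5},
    {"turn":[0,0,0],"travel":[0,0,0.5],"claw":5},
    {"turn":[0,0,0],"travel":[0,0,0.5],"claw":5},
  ],
)

```text
time: 13.15
position: [0.3388, 0.3104, -0.0155]
tool_rot: [180.0, 0.0, 165.0]
force: [0.4, -0.5, -0.9]
grip_width: 0.566
grasp_force: 0.0
```

Call:
send_rows(
  motion=[
    {"turn":[0,0,0],"travel":[0,0,0.1],"claw":5},
    {"turn":[0,0,0],"travel":[0,0,0.2],"claw":5},
    {"turn":[0,0,0],"travel":[0,0,0.3],"claw":5},
    {"turn":[0,0,0],"travel":[0,0,0.3],"claw":5},
    {"turn":[0,0,0],"travel":[0,0,0.3],"claw":5},
    {"turn":[0,0,0],"travel":[0,0,0.3],"claw":5},
    {"turn":[0,0,0],"travel":[0,0,0.3],"claw":5},
    {"turn":[0,0,0],"travel":[0,0,0.3],"claw":5},
  ],
)

```text
time: 13.95
position: [0.3388, 0.3104, -0.0184]
tool_rot: [180.0, 0.0, 165.0]
force: [0.3, -0.4, -0.6]
grip_width: 0.567
grasp_force: 0.0
```

Call:
send_rows(
  motion=[
    {"turn":[0,0,0],"travel":[0,0,0.1],"claw":5},
    {"turn":[0,0,0],"travel":[0,0,0.2],"claw":5},
    {"turn":[0,0,0],"travel":[0,0,0.3],"claw":5},
    {"turn":[0,0,0],"travel":[0,0,0.3],"claw":5},
    {"turn":[0,0,0],"travel":[0,0,0.3],"claw":5},
    {"turn":[0,0,0],"travel":[0,0,0.3],"claw":5},
    {"turn":[0,0,0],"travel":[0,0,0.3],"claw":5},
    {"turn":[0,0,0],"travel":[0,0,0.3],"claw":5},
  ],
)

```text
time: 14.75
position: [0.3388, 0.3104, -0.0198]
tool_rot: [180.0, 0.0, 165.0]
force: [-4.9, -4.0, 30.0]
grip_width: 0.573
grasp_force: 15.0
```

Run:
```python
from h import *
f=grab_frame('wrist'); T=np.array(f['T']); print(np.round(T[:3,3],3)); save(f,'w7')
s=robot.read_state(); print(s['position'],s['force'])
```

```text
[0.266 0.329 0.151]
[ 0.33884482  0.31041126 -0.01984987] [-4.30290916 -3.73167163 29.75564894]
```

View pics/w7.png

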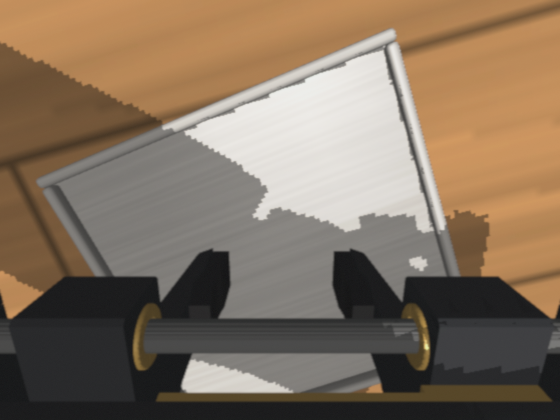

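```bash
sed -i "s/x,y,z=s\['position'\]; w=r\[2\]/x,y,z=s['position']; z+=.0355; w=r[2]  # tip touch on drip tray: true TCP z = reported + 35.5 mm/" p.py; python3 p.py .338,.31,.26,165 .582,.2045,.26,165 .582,.2045,.15,165
```

```text
now [ 0.3388  0.3104 -0.0198] [180.   0. 165.] q [-48.  37.   0. 123.  -1.  20.  28.] F [-4.3 -3.7 29.8] g 5.0 15.0 t 14.8
(0.338, 0.31, 0.26, 165.0) travel [0.07, -0.06, -24.43] turn z 0.0 rows>= 4.9
(0.582, 0.2045, 0.26, 165.0) travel [-26.3, -3.88, 0.0] turn z -0.0 rows>= 5.3
(0.582, 0.2045, 0.15, 165.0) travel [0.0, 0.0, 11.0] turn z -0.0 rows>= 2.2
```

Call:
send_rows(
  motion=[
    {"turn":[0,0,0],"travel":[0,0,-5],"claw":8.8},
    {"turn":[0,0,0],"travel":[0,0,-10],"claw":8.8},
    {"turn":[0,0,0],"travel":[0,0,-15],"claw":8.8},
    {"turn":[0,0,0],"travel":[0,0,-20],"claw":8.8},
    {"turn":[0,0,0],"travel":[0,0,-24.6],"claw":8.8},
    {"turn":[0,0,0],"travel":[-2,0,-24.6],"claw":8.8},
    {"turn":[0,0,0],"travel":[-6,-1,-24.6],"claw":8.8},
    {"turn":[0,0,0],"travel":[-10,-1,-24.6],"claw":8.8},
  ],
)

```text
time: 15.6
position: [0.4334, 0.2739, 0.2251]
tool_rot: [180.0, 0.0, 165.1]
force: [0.6, 0.1, -0.8]
grip_width: 0.999
grasp_force: 0.0
```

Call:
send_rows(
  motion=[
    {"turn":[0,0,0],"travel":[-5,-0.9,0],"claw":8.8},
    {"turn":[0,0,0],"travel":[-10,-1.8,0],"claw":8.8},
    {"turn":[0,0,0],"travel":[-14,-2.5,0],"claw":8.8},
    {"turn":[0,0,0],"travel":[-16.3,-2.9,0],"claw":8.8},
    {"turn":[0,0,0],"travel":[-16.3,-2.9,0],"claw":8.8},
    {"turn":[0,0,0],"travel":[-16.3,-2.9,0],"claw":8.8},
    {"turn":[0,0,0],"travel":[-16.3,-2.9,0],"claw":8.8},
    {"turn":[0,0,0],"travel":[-16.3,-2.9,0],"claw":8.8},
  ],
)

```text
time: 16.4
position: [0.5816, 0.2059, 0.2246]
tool_rot: [180.0, -0.0, 165.1]
force: [-0.1, 0.0, -0.1]
grip_width: 0.996
grasp_force: 0.0
```

```bash
python3 p.py .582,.2045,.15,165
```

```text
now [0.5816 0.2059 0.2246] [180.   -0.  165.1] q [-30.  27.   8.  93.  -4.  60.  55.] F [-0.1  0.  -0.1] g 8.77 0.0 t 16.4
(0.582, 0.2045, 0.15, 165.0) travel [-0.07, -0.13, 11.01] turn z 0.1 rows>= 2.2
```

Call:
send_rows(
  motion=[
    {"turn":[0,0,0],"travel":[-0.1,-0.1,3],"claw":8.8},
    {"turn":[0,0,0],"travel":[-0.1,-0.1,6],"claw":8.8},
    {"turn":[0,0,0],"travel":[-0.1,-0.1,9],"claw":8.8},
    {"turn":[0,0,0],"travel":[-0.1,-0.1,11],"claw":8.8},
    {"turn":[0,0,0],"travel":[-0.1,-0.1,11],"claw":8.8},
    {"turn":[0,0,0],"travel":[-0.1,-0.1,11],"claw":5},
    {"turn":[0,0,0],"travel":[-0.1,-0.1,11],"claw":5},
    {"turn":[0,0,0],"travel":[-0.1,-0.1,11],"claw":5},
  ],
  force=50,
)

```text
time: 17.2
position: [0.5843, 0.204, 0.1161]
tool_rot: [179.9, 0.1, 165.0]
force: [-0.3, 0.1, 0.0]
grip_width: 0.753
grasp_force: 0.0
```

Call:
send_rows(
  motion=[
    {"turn":[0,0,0],"travel":[0,0,0],"claw":4},
    {"turn":[0,0,0],"travel":[0,0,0],"claw":4},
    {"turn":[0,0,0],"travel":[0,0,0],"claw":4},
    {"turn":[0,0,0],"travel":[0,0,0],"claw":4},
    {"turn":[0,0,0],"travel":[0,0,0],"claw":4},
    {"turn":[0,0,0],"travel":[0,0,0],"claw":4},
    {"turn":[0,0,0],"travel":[0,0,0],"claw":4},
    {"turn":[0,0,0],"travel":[0,0,0],"claw":4},
  ],
)

```text
time: 18.0
position: [0.5838, 0.2035, 0.1154]
tool_rot: [180.0, 0.0, 165.0]
force: [-2.1, -0.9, 6.2]
grip_width: 0.631
grasp_force: 50.0
```

```bash
python3 p.py .582,.2045,.2,165 .338,.31,.2,165 .338,.31,.079,165
```

```text
now [0.5838 0.2035 0.1154] [180.   0. 165.] q [-29.  34.   7.  98.  -6.  48.  56.] F [-2.1 -0.9  6.2] g 5.56 50.0 t 18.0
(0.582, 0.2045, 0.2, 165.0) travel [0.2, 0.05, -4.91] turn z 0.0 rows>= 1.0
(0.338, 0.31, 0.2, 165.0) travel [26.3, 3.88, 0.0] turn z -0.0 rows>= 5.3
(0.338, 0.31, 0.079, 165.0) travel [0.0, 0.0, 12.1] turn z -0.0 rows>= 2.4
```

Call:
send_rows(
  motion=[
    {"turn":[0,0,0],"travel":[0,0,-1.5],"claw":4},
    {"turn":[0,0,0],"travel":[0,0,-3.5],"claw":4},
    {"turn":[0,0,0],"travel":[0,0,-5],"claw":4},
    {"turn":[0,0,0],"travel":[3,0.5,-5],"claw":4},
    {"turn":[0,0,0],"travel":[6.5,1,-5],"claw":4},
    {"turn":[0,0,0],"travel":[10,1.5,-5],"claw":4},
    {"turn":[0,0,0],"travel":[13.5,2,-5],"claw":4},
    {"turn":[0,0,0],"travel":[17,2.5,-5],"claw":4},
  ],
)

```text
time: 18.8
position: [0.4243, 0.272, 0.165]
tool_rot: [180.0, 0.0, 165.0]
force: [-0.3, 0.6, -3.7]
grip_width: 0.631
grasp_force: 50.0
```

Call:
send_rows(
  motion=[
    {"turn":[0,0,0],"travel":[3.5,0.5,0],"claw":4},
    {"turn":[0,0,0],"travel":[7,1,0],"claw":4},
    {"turn":[0,0,0],"travel":[9.5,1.4,0],"claw":4},
    {"turn":[0,0,0],"travel":[9.5,1.4,1.5],"claw":4},
    {"turn":[0,0,0],"travel":[9.5,1.4,4],"claw":4},
    {"turn":[0,0,0],"travel":[9.5,1.4,7],"claw":4},
    {"turn":[0,0,0],"travel":[9.5,1.4,9],"claw":4},
    {"turn":[0,0,0],"travel":[9.5,1.4,10],"claw":4},
  ],
)

```text
time: 19.6
position: [0.3369, 0.309, 0.0635]
tool_rot: [-179.9, -0.1, 165.0]
force: [-0.0, -0.2, -4.1]
grip_width: 0.628
grasp_force: 50.0
```

```bash
python3 p.py .338,.31,.08,165;  python3 - <<'E'
from h import *
for n in('scene','wrist'):
    f=grab_frame(n); print([(np.round(r['xyz'],3).tolist(),round(r['confidence'],2)) for r in spot_point(f,'canister')][:2])
E
```

```text
now [0.3369 0.309  0.0635] [-1.799e+02 -1.000e-01  1.650e+02] q [-51.  27.   3. 123.  -3.  31.  29.] F [-0.  -0.2 -4.1] g 5.53 50.0 t 19.6
(0.338, 0.31, 0.08, 165.0) travel [-0.08, 0.12, 1.9] turn z 0.0 rows>= 0.4
[([0.344, 0.307, 0.024], 0.69)]
[([0.345, 0.308, 0.028], 0.94)]
```

Lower, release, then rise.

Call:
send_rows(
  motion=[
    {"turn":[0,0,0],"travel":[0,0,0.8],"claw":4},
    {"turn":[0,0,0],"travel":[0,0,1.4],"claw":4},
    {"turn":[0,0,0],"travel":[0,0,1.7],"claw":4},
    {"turn":[0,0,0],"travel":[0,0,1.9],"claw":4},
    {"turn":[0,0,0],"travel":[0,0,1.9],"claw":4},
    {"turn":[0,0,0],"travel":[0,0,1.9],"claw":8.8},
    {"turn":[0,0,0],"travel":[0,0,1.9],"claw":8.8},
    {"turn":[0,0,0],"travel":[0,0,1.9],"claw":8.8},
  ],
)

```text
time: 20.6
position: [0.3373, 0.31, 0.0455]
tool_rot: [180.0, -0.0, 165.1]
force: [0.7, -0.9, -0.7]
grip_width: 0.877
grasp_force: 0.0
```

Call:
send_rows(
  motion=[
    {"turn":[0,0,0],"travel":[0,0,0],"claw":8.8},
    {"turn":[0,0,0],"travel":[0,0,0],"claw":8.8},
    {"turn":[0,0,0],"travel":[0,0,-3],"claw":8.8},
    {"turn":[0,0,0],"travel":[0,0,-7],"claw":8.8},
    {"turn":[0,0,0],"travel":[0,0,-12],"claw":8.8},
    {"turn":[0,0,0],"travel":[0,0,-16],"claw":8.8},
    {"turn":[0,0,0],"travel":[0,0,-16],"claw":8.8},
    {"turn":[0,0,0],"travel":[0,0,-16],"claw":8.8},
  ],
)

```text
time: 21.4
position: [0.3376, 0.31, 0.2059]
tool_rot: [179.9, 0.0, 165.0]
force: [-0.2, 0.1, -0.7]
grip_width: 0.994
grasp_force: 0.0
```

```bash
python3 p.py .596,.108,.2,88.2;  python3 - <<'E'
from h import *
for n in('scene','top','wrist'):
    f=grab_frame(n); print(n,[(q,np.round(r['xyz'],3).tolist(),round(r['confidence'],2)) for q in('canister','lid_knob','hood_edge') for r in spot_point(f,q)[:1]])
    if n!='wrist': print(fit([f],'canister',.341,.308,.005,[-20,0]))
E
```

```text
now [0.3376 0.31   0.2059] [179.9   0.  165. ] q [-52.  12.   4. 117.  -1.  51.  28.] F [-0.2  0.1 -0.7] g 8.76 0.0 t 21.4
(0.596, 0.108, 0.2, 88.2) travel [-30.18, -12.84, 4.14] turn z 76.8 rows>= 8.9
scene [('canister', [0.347, 0.31, 0.004], 0.91), ('lid_knob', [0.595, 0.105, 0.109], 0.73), ('hood_edge', [0.597, 0.289, 0.087], 0.59)]
([0.3435, 0.3115, -18.5371], np.float64(0.098), 1)
top [('canister', [0.346, 0.308, 0.005], 0.92), ('lid_knob', [0.598, 0.11, 0.102], 0.87), ('hood_edge', [0.6, 0.286, 0.09], 0.76)]
([0.3471, 0.3081, -17.8325], np.float64(0.243), 1)
wrist [('canister', [0.346, 0.307, 0.01], 0.74)]
```

Call:
send_rows(
  motion=[
    {"turn":[0,0,8],"travel":[-4,-1.5,0],"claw":6},
    {"turn":[0,0,16],"travel":[-8,-3.2,0],"claw":6},
    {"turn":[0,0,24],"travel":[-12,-5,0],"claw":6},
    {"turn":[0,0,32],"travel":[-16,-6.7,0],"claw":6},
    {"turn":[0,0,40],"travel":[-20,-8.5,0],"claw":6},
    {"turn":[0,0,48],"travel":[-24,-10.2,0],"claw":6},
    {"turn":[0,0,56],"travel":[-27,-11.5,0],"claw":6},
    {"turn":[0,0,64],"travel":[-30.2,-12.8,4.1],"claw":6},
  ],
)

```text
time: 22.9
position: [0.5996, 0.1087, 0.1713]
tool_rot: [179.4, -0.0, 100.7]
force: [0.8, 0.9, -0.3]
grip_width: 0.678
grasp_force: 0.0
```

Call:
send_rows(
  motion=[
    {"turn":[0,0,8],"travel":[0,0,0],"claw":6},
    {"turn":[0,0,12.8],"travel":[0,0,0],"claw":6},
    {"turn":[0,0,12.8],"travel":[0,0,0],"claw":6},
    {"turn":[0,0,12.8],"travel":[0,0,0],"claw":6},
    {"turn":[0,0,12.8],"travel":[0,0,0],"claw":6},
    {"turn":[0,0,12.8],"travel":[0,0,0],"claw":6},
    {"turn":[0,0,12.8],"travel":[0,0,0],"claw":6},
    {"turn":[0,0,12.8],"travel":[0,0,0],"claw":6},
  ],
)

```text
time: 23.7
position: [0.5944, 0.1094, 0.1674]
tool_rot: [180.0, -0.0, 88.2]
force: [0.6, 0.7, -0.0]
grip_width: 0.684
grasp_force: 0.0
```

```bash
python3 p.py .5965,.107,.091,88.2 .6015,.275,.091,88.2;  python3 - <<'E'
from h import *
f=grab_frame('wrist'); print([(q,np.round(r['xyz'],3).tolist(),round(r['confidence'],2)) for q in('chem_box','lid_knob','hood_edge') for r in spot_point(f,q)[:1]])
E
```

```text
now [0.5944 0.1094 0.1674] [180.   -0.   88.2] q [-34.  31.  26.  99. -17.  54.  -3.] F [ 0.6  0.7 -0. ] g 6.02 0.0 t 23.7
(0.5965, 0.107, 0.091, 88.2) travel [-0.23, 0.22, 11.19] turn z 0.0 rows>= 2.2
(0.6015, 0.275, 0.091, 88.2) travel [16.81, -0.03, 0.0] turn z -0.0 rows>= 3.4
[('chem_box', [0.596, 0.168, -0.002], 0.79), ('lid_knob', [0.594, 0.104, 0.103], 0.85)]
```

Call:
send_rows(
  motion=[
    {"turn":[0,0,0],"travel":[-0.3,0.1,3],"claw":6},
    {"turn":[0,0,0],"travel":[-0.3,0.1,6],"claw":6},
    {"turn":[0,0,0],"travel":[-0.3,0.1,9],"claw":6},
    {"turn":[0,0,0],"travel":[-0.3,0.1,11.2],"claw":6},
    {"turn":[0,0,0],"travel":[-0.3,0.1,11.2],"claw":6},
    {"turn":[0,0,0],"travel":[-0.3,0.1,11.2],"claw":1},
    {"turn":[0,0,0],"travel":[-0.3,0.1,11.2],"claw":1},
    {"turn":[0,0,0],"travel":[-0.3,0.1,11.2],"claw":1},
  ],
  force=25,
)

```text
time: 24.7
position: [0.5956, 0.1064, 0.056]
tool_rot: [179.9, -0.0, 88.2]
force: [0.1, 0.2, 0.3]
grip_width: 0.433
grasp_force: 0.0
```

Call:
send_rows(
  motion=[
    {"turn":[0,0,0],"travel":[0,0,0],"claw":1},
    {"turn":[0,0,0],"travel":[0,0,0],"claw":1},
    {"turn":[0,0,0],"travel":[0,0,0],"claw":1},
    {"turn":[0,0,0],"travel":[0,0,0],"claw":1},
    {"turn":[0,0,0],"travel":[0,0,0],"claw":1},
    {"turn":[0,0,0],"travel":[0,0,0],"claw":1},
    {"turn":[0,0,0],"travel":[0,0,0],"claw":1},
    {"turn":[0,0,0],"travel":[0,0,0],"claw":1},
  ],
)

```text
time: 25.5
position: [0.5941, 0.1065, 0.0555]
tool_rot: [-179.9, -0.0, 88.2]
force: [-3.5, 0.2, 6.5]
grip_width: 0.27
grasp_force: 25.0
```

Call:
send_rows(
  motion=[
    {"turn":[0,0,0],"travel":[2,0,0],"claw":1},
    {"turn":[0,0,0],"travel":[4,0,0],"claw":1},
    {"turn":[0,0,0],"travel":[6,0,0],"claw":1},
    {"turn":[0,0,0],"travel":[8,0,0],"claw":1},
    {"turn":[0,0,0],"travel":[10,0,0],"claw":1},
    {"turn":[0,0,0],"travel":[12,0,0],"claw":1},
    {"turn":[0,0,0],"travel":[13,0,0],"claw":1},
    {"turn":[0,0,0],"travel":[14,0,0],"claw":1},
  ],
)

```text
time: 26.3
position: [0.5981, 0.2469, 0.0556]
tool_rot: [-179.8, 0.0, 88.3]
force: [-5.7, -1.8, 7.3]
grip_width: 0.268
grasp_force: 25.0
```

Call:
send_rows(
  motion=[
    {"turn":[0,0,0],"travel":[0.2,0,0],"claw":1},
    {"turn":[0,0,0],"travel":[0.4,0,0],"claw":1},
    {"turn":[0,0,0],"travel":[0.6,0,0],"claw":1},
    {"turn":[0,0,0],"travel":[0.8,0,0],"claw":1},
    {"turn":[0,0,0],"travel":[1,0,0],"claw":1},
    {"turn":[0,0,0],"travel":[1,0,0],"claw":1},
    {"turn":[0,0,0],"travel":[1,0,0],"claw":1},
    {"turn":[0,0,0],"travel":[1,0,0],"claw":1},
  ],
)

```text
time: 27.1
position: [0.5982, 0.2537, 0.0555]
tool_rot: [-179.8, 0.2, 88.2]
force: [-7.9, -6.3, 9.3]
grip_width: 0.27
grasp_force: 25.0
```

Call:
send_rows(
  motion=[
    {"turn":[0,0,0],"travel":[0,0,0],"claw":5},
    {"turn":[0,0,0],"travel":[0,0,0],"claw":5},
    {"turn":[0,0,0],"travel":[0,0,0],"claw":5},
    {"turn":[0,0,0],"travel":[0,0,-4],"claw":5},
    {"turn":[0,0,0],"travel":[0,0,-8],"claw":5},
    {"turn":[0,0,0],"travel":[0,0,-12],"claw":5},
    {"turn":[0,0,0],"travel":[0,0,-12],"claw":5},
    {"turn":[0,0,0],"travel":[0,0,-12],"claw":5},
  ],
)

```text
time: 27.9
position: [0.6005, 0.2568, 0.1762]
tool_rot: [179.9, -0.1, 88.2]
force: [-0.3, 0.2, -0.3]
grip_width: 0.562
grasp_force: 0.0
```

```bash
cat > look.py <<'E'
from h import *
def look(name,z0=0,cams=('top','scene')):
    fs=[grab_frame(n) for n in cams]; pts=[]
    for f in fs:
        for r in spot_point(f,name):
            p=r['xyz']
            if r['confidence']>.5 and not any(np.hypot(p[0]-a[0],p[1]-a[1])<.03 for a in pts): pts.append(p)
    for p in pts: print(name,np.round(p,3),fit(fs,name,p[0],p[1],z0))
    return fs
E
python3 - <<'E'
from look import *
fs=look('flask0')
for f in fs: print([np.round(r['xyz'],3).tolist() for r in spot_point(f,'lid_knob')[:1]])
E
python3 p.py .417,-.101,.15,10
```

```text
flask0 [ 0.575 -0.304 -0.002] ([0.5742, -0.304, -11.4212], np.float64(0.177), 2)
flask0 [ 0.427 -0.202  0.002] ([0.4244, -0.2012, 16.386], np.float64(0.115), 2)
flask0 [ 0.431 -0.095  0.002] ([0.4336, -0.0979, 9.9117], np.float64(0.09), 2)
flask0 [ 0.786 -0.083  0.003] None
[]
[[0.598, 0.253, 0.106]]
now [0.5999 0.2562 0.1753] [180.    0.   88.2] q [-45.  35.  27.  91. -18.  58. -15.] F [-0.4  0.   0.4] g 4.98 0.0 t 28.6
(0.417, -0.101, 0.15, 10.0) travel [-36.27, -17.18, 6.08] turn z 78.2 rows>= 9.1
```

Call:
send_rows(
  motion=[
    {"turn":[0,0,8],"travel":[-4,-2,0],"claw":7},
    {"turn":[0,0,16],"travel":[-8,-4,0],"claw":7},
    {"turn":[0,0,24],"travel":[-12,-6,0],"claw":7},
    {"turn":[0,0,32],"travel":[-16,-8,0],"claw":7},
    {"turn":[0,0,40],"travel":[-20,-10,1],"claw":7},
    {"turn":[0,0,48],"travel":[-24,-12,2],"claw":7},
    {"turn":[0,0,56],"travel":[-28,-14,3],"claw":7},
    {"turn":[0,0,64],"travel":[-32,-15,4],"claw":7},
  ],
)

```text
time: 29.4
position: [0.4383, -0.0599, 0.1351]
tool_rot: [-179.9, -0.0, 23.9]
force: [0.9, 0.4, 0.4]
grip_width: 0.793
grasp_force: 0.0
```

```bash
python3 p.py .4168,-.101,.12,10
```

```text
now [ 0.4383 -0.0599  0.1351] [-179.9   -0.    23.9] q [-36.  23.  46. 124. -25.  42. -39.] F [0.9 0.4 0.4] g 6.99 0.0 t 29.4
(0.4168, -0.101, 0.12, 10.0) travel [-3.63, 2.88, 5.06] turn z 13.9 rows>= 1.6
```

Call:
send_rows(
  motion=[
    {"turn":[0,0,7],"travel":[-1.8,1.4,2],"claw":7},
    {"turn":[0,0,13.9],"travel":[-3.6,2.9,5],"claw":7},
    {"turn":[0,0,13.9],"travel":[-3.6,2.9,8],"claw":7},
    {"turn":[0,0,13.9],"travel":[-3.6,2.9,11],"claw":7},
    {"turn":[0,0,13.9],"travel":[-3.6,2.9,13],"claw":7},
    {"turn":[0,0,13.9],"travel":[-3.6,2.9,13],"claw":7},
    {"turn":[0,0,13.9],"travel":[-3.6,2.9,13],"claw":7},
    {"turn":[0,0,13.9],"travel":[-3.6,2.9,13],"claw":7},
  ],
  force=35,
)

```text
time: 30.2
position: [0.4201, -0.1004, 0.0063]
tool_rot: [180.0, -0.1, 10.3]
force: [-0.1, 0.2, 0.0]
grip_width: 0.796
grasp_force: 0.0
```

```bash
python3 p.py .4168,-.101,.02,10
```

```text
now [ 0.4201 -0.1004  0.0063] [ 1.80e+02 -1.00e-01  1.03e+01] q [-18.  37.  32. 128. -45.  26. -30.] F [-0.1  0.2  0. ] g 7.02 0.0 t 30.2
(0.4168, -0.101, 0.02, 10.0) travel [-0.33, 0.0, 2.18] turn z 0.3 rows>= 0.4
```

Call:
send_rows(
  motion=[
    {"turn":[0,0,0],"travel":[-0.3,0,1.2],"claw":7},
    {"turn":[0,0,0],"travel":[-0.3,0,2.2],"claw":7},
    {"turn":[0,0,0],"travel":[-0.3,0,2.2],"claw":2},
    {"turn":[0,0,0],"travel":[-0.3,0,2.2],"claw":2},
    {"turn":[0,0,0],"travel":[-0.3,0,2.2],"claw":2},
    {"turn":[0,0,0],"travel":[-0.3,0,2.2],"claw":2},
    {"turn":[0,0,0],"travel":[-0.3,0,2.2],"claw":2},
    {"turn":[0,0,0],"travel":[-0.3,0,2.2],"claw":2},
  ],
)

```text
time: 31.0
position: [0.4167, -0.101, -0.0163]
tool_rot: [180.0, -0.1, 10.3]
force: [0.2, -0.3, 5.9]
grip_width: 0.471
grasp_force: 35.0
```

Call:
send_rows(
  motion=[
    {"turn":[0,0,0],"travel":[0,0,0],"claw":2},
    {"turn":[0,0,0],"travel":[0,0,0],"claw":2},
    {"turn":[0,0,0],"travel":[0,0,0],"claw":2},
    {"turn":[0,0,0],"travel":[0,0,-3],"claw":2},
    {"turn":[0,0,0],"travel":[0,0,-6],"claw":2},
    {"turn":[0,0,0],"travel":[0,0,-10],"claw":2},
    {"turn":[0,0,0],"travel":[0,0,-14],"claw":2},
    {"turn":[0,0,0],"travel":[0,0,-14],"claw":2},
  ],
)

```text
time: 31.8
position: [0.4185, -0.1008, 0.1265]
tool_rot: [180.0, -0.3, 10.3]
force: [0.5, 0.2, -2.9]
grip_width: 0.472
grasp_force: 35.0
```

```bash
python3 p.py .5252,.1432,.16,88.2 .5252,.1432,.033,88.2
```

```text
now [ 0.4185 -0.1008  0.1265] [180.   -0.3  10.3] q [-33.  24.  50. 126. -29.  41. -43.] F [ 0.5  0.2 -2.9] g 4.16 35.0 t 31.8
(0.5252, 0.1432, 0.16, 88.2) travel [14.88, -22.09, 0.2] turn z -77.9 rows>= 9.1
(0.5252, 0.1432, 0.033, 88.2) travel [0.0, 0.0, 12.7] turn z -0.0 rows>= 2.5
```

Call:
send_rows(
  motion=[
    {"turn":[0,0,-8],"travel":[1.5,-2.2,0],"claw":2},
    {"turn":[0,0,-16],"travel":[3,-4.4,0],"claw":2},
    {"turn":[0,0,-24],"travel":[4.5,-6.6,0],"claw":2},
    {"turn":[0,0,-32],"travel":[6,-8.8,0],"claw":2},
    {"turn":[0,0,-40],"travel":[7.5,-11,0],"claw":2},
    {"turn":[0,0,-48],"travel":[9,-13.3,0],"claw":2},
    {"turn":[0,0,-56],"travel":[10.5,-15.6,0],"claw":2},
    {"turn":[0,0,-64],"travel":[12.5,-18.5,0],"claw":2},
  ],
)

```text
time: 32.6
position: [0.5047, 0.104, 0.1219]
tool_rot: [-179.8, 0.1, 74.6]
force: [1.0, -0.2, -2.2]
grip_width: 0.475
grasp_force: 35.0
```

```bash
python3 p.py .5252,.1432,.16,88.2 .5252,.1432,.033,88.2
```

```text
now [0.5047 0.104  0.1219] [-1.798e+02  1.000e-01  7.460e+01] q [-40.  28.  30. 114. -20.  44. -14.] F [ 1.  -0.2 -2.2] g 4.18 35.0 t 32.6
(0.5252, 0.1432, 0.16, 88.2) travel [4.33, 0.94, -0.26] turn z -13.6 rows>= 1.6
(0.5252, 0.1432, 0.033, 88.2) travel [0.0, 0.0, 12.7] turn z -0.0 rows>= 2.5
```

Call:
send_rows(
  motion=[
    {"turn":[0,0,-7],"travel":[2.2,0.5,0],"claw":2},
    {"turn":[0,0,-13.6],"travel":[4.3,0.9,0],"claw":2},
    {"turn":[0,0,-13.6],"travel":[4.3,0.9,0],"claw":2},
    {"turn":[0,0,-13.6],"travel":[4.3,0.9,2],"claw":2},
    {"turn":[0,0,-13.6],"travel":[4.3,0.9,4],"claw":2},
    {"turn":[0,0,-13.6],"travel":[4.3,0.9,4.5],"claw":2},
    {"turn":[0,0,-13.6],"travel":[4.3,0.9,4.5],"claw":2},
    {"turn":[0,0,-13.6],"travel":[4.3,0.9,4.5],"claw":2},
  ],
)

```text
time: 33.4
position: [0.5264, 0.1423, 0.0786]
tool_rot: [180.0, 0.0, 87.9]
force: [0.7, 0.9, -2.1]
grip_width: 0.475
grasp_force: 35.0
```

```bash
python3 p.py .5252,.1432,.033,88.2
```

```text
now [0.5264 0.1423 0.0786] [180.    0.   87.9] q [-38.  33.  24. 111. -20.  40.  -4.] F [ 0.7  0.9 -2.1] g 4.19 35.0 t 33.4
(0.5252, 0.1432, 0.033, 88.2) travel [0.09, -0.12, 8.11] turn z -0.3 rows>= 1.6
```

Call:
send_rows(
  motion=[
    {"turn":[0,0,0],"travel":[0,-0.1,2],"claw":2},
    {"turn":[0,0,0],"travel":[0,-0.1,4],"claw":2},
    {"turn":[0,0,0],"travel":[0,-0.1,6],"claw":2},
    {"turn":[0,0,0],"travel":[0,-0.1,7.5],"claw":2},
    {"turn":[0,0,0],"travel":[0,-0.1,8.1],"claw":2},
    {"turn":[0,0,0],"travel":[0,-0.1,8.1],"claw":2},
    {"turn":[0,0,0],"travel":[0,-0.1,8.1],"claw":4.8},
    {"turn":[0,0,0],"travel":[0,-0.1,8.1],"claw":4.8},
  ],
)

```text
time: 34.2
position: [0.5264, 0.143, -0.0016]
tool_rot: [179.9, -0.0, 87.9]
force: [-0.4, 0.8, -0.0]
grip_width: 0.548
grasp_force: 0.0
```

Call:
send_rows(
  motion=[
    {"turn":[0,0,0],"travel":[0,0,0],"claw":4.8},
    {"turn":[0,0,0],"travel":[0,0,0],"claw":4.8},
    {"turn":[0,0,0],"travel":[0,0,0],"claw":4.8},
    {"turn":[0,0,0],"travel":[0,0,-3],"claw":4.8},
    {"turn":[0,0,0],"travel":[0,0,-7],"claw":4.8},
    {"turn":[0,0,0],"travel":[0,0,-11],"claw":4.8},
    {"turn":[0,0,0],"travel":[0,0,-15],"claw":4.8},
    {"turn":[0,0,0],"travel":[0,0,-15],"claw":4.8},
  ],
)

```text
time: 35.0
position: [0.5288, 0.1435, 0.1523]
tool_rot: [179.5, -0.2, 87.9]
force: [0.3, -0.8, -0.8]
grip_width: 0.546
grasp_force: 0.0
```

```bash
python3 -c "
from look import *
look('flask0')"
python3 p.py .406,-.206,.15,16.6
```

```text
flask0 [0.527 0.163 0.003] ([0.5257, 0.1638, 89.0007], np.float64(0.297), 2)
flask0 [ 0.577 -0.305  0.003] ([0.574, -0.3048, -12.7272], np.float64(0.138), 2)
flask0 [ 0.424 -0.203  0.003] ([0.4235, -0.2014, 17.5396], np.float64(0.133), 2)
flask0 [0.593 0.157 0.002] ([0.5252, 0.1641, 89.5574], np.float64(0.299), 2)
now [0.5251 0.1426 0.1469] [-180.     0.    87.9] q [-41.  27.  28. 109. -17.  48.  -7.] F [ 0.1 -0.5 -0.6] g 4.8 0.0 t 35.6
(0.406, -0.206, 0.15, 16.6) travel [-35.27, -10.64, 3.24] turn z 71.3 rows>= 8.3
```

Call:
send_rows(
  motion=[
    {"turn":[0,0,8],"travel":[-4,-1.2,0],"claw":7},
    {"turn":[0,0,16],"travel":[-8,-2.4,0],"claw":7},
    {"turn":[0,0,24],"travel":[-12,-3.6,0],"claw":7},
    {"turn":[0,0,32],"travel":[-16,-4.8,0],"claw":7},
    {"turn":[0,0,40],"travel":[-20,-6,0],"claw":7},
    {"turn":[0,0,48],"travel":[-24,-7.2,0],"claw":7},
    {"turn":[0,0,56],"travel":[-28,-8.4,0],"claw":7},
    {"turn":[0,0,64],"travel":[-32,-9.6,0],"claw":7},
  ],
)

```text
time: 36.4
position: [0.4172, -0.175, 0.1475]
tool_rot: [180.0, -0.0, 23.6]
force: [-0.2, -0.2, -0.6]
grip_width: 0.792
grasp_force: 0.0
```

```bash
python3 p.py .4072,-.2063,.10,17
```

```text
now [ 0.4172 -0.175   0.1475] [180.   -0.   23.6] q [-22.  23.  48. 122. -25.  44. -25.] F [-0.2 -0.2 -0.6] g 6.98 0.0 t 36.4
(0.4072, -0.2063, 0.1, 17.0) travel [-2.17, 2.47, 8.3] turn z 6.6 rows>= 1.8
```

Call:
send_rows(
  motion=[
    {"turn":[0,0,6.6],"travel":[-2.2,2.5,0],"claw":7},
    {"turn":[0,0,6.6],"travel":[-2.2,2.5,3],"claw":7},
    {"turn":[0,0,6.6],"travel":[-2.2,2.5,6],"claw":7},
    {"turn":[0,0,6.6],"travel":[-2.2,2.5,9],"claw":7},
    {"turn":[0,0,6.6],"travel":[-2.2,2.5,12],"claw":7},
    {"turn":[0,0,6.6],"travel":[-2.2,2.5,12],"claw":7},
    {"turn":[0,0,6.6],"travel":[-2.2,2.5,12],"claw":7},
    {"turn":[0,0,6.6],"travel":[-2.2,2.5,12],"claw":7},
  ],
)

```text
time: 37.2
position: [0.4087, -0.2059, 0.0286]
tool_rot: [179.9, -0.1, 17.3]
force: [-0.7, -0.7, 0.0]
grip_width: 0.793
grasp_force: 0.0
```

```bash
python3 p.py .4072,-.2063,.02,17
```

```text
now [ 0.4087 -0.2059  0.0286] [ 1.799e+02 -1.000e-01  1.730e+01] q [ -7.  36.  35. 125. -41.  31. -13.] F [-0.7 -0.7  0. ] g 6.99 0.0 t 37.2
(0.4072, -0.2063, 0.02, 17.0) travel [-0.15, -0.01, 4.41] turn z 0.3 rows>= 0.9
```

Call:
send_rows(
  motion=[
    {"turn":[0,0,0],"travel":[-0.1,0,2],"claw":7},
    {"turn":[0,0,0],"travel":[-0.1,0,3.5],"claw":7},
    {"turn":[0,0,0],"travel":[-0.1,0,4.4],"claw":7},
    {"turn":[0,0,0],"travel":[-0.1,0,4.4],"claw":2},
    {"turn":[0,0,0],"travel":[-0.1,0,4.4],"claw":2},
    {"turn":[0,0,0],"travel":[-0.1,0,4.4],"claw":2},
    {"turn":[0,0,0],"travel":[-0.1,0,4.4],"claw":2},
    {"turn":[0,0,0],"travel":[-0.1,0,4.4],"claw":2},
  ],
)

```text
time: 38.0
position: [0.4076, -0.2062, -0.016]
tool_rot: [179.9, -0.1, 17.3]
force: [-0.2, -0.2, 7.6]
grip_width: 0.475
grasp_force: 35.0
```

Call:
send_rows(
  motion=[
    {"turn":[0,0,0],"travel":[0,0,0],"claw":2},
    {"turn":[0,0,0],"travel":[0,0,0],"claw":2},
    {"turn":[0,0,0],"travel":[0,0,0],"claw":2},
    {"turn":[0,0,0],"travel":[0,0,-3],"claw":2},
    {"turn":[0,0,0],"travel":[0,0,-6],"claw":2},
    {"turn":[0,0,0],"travel":[0,0,-10],"claw":2},
    {"turn":[0,0,0],"travel":[0,0,-14],"claw":2},
    {"turn":[0,0,0],"travel":[0,0,-14],"claw":2},
  ],
)

```text
time: 38.8
position: [0.4091, -0.2067, 0.1269]
tool_rot: [179.8, -0.3, 17.3]
force: [0.7, 0.3, -1.7]
grip_width: 0.474
grasp_force: 35.0
```

```bash
python3 p.py .5952,.141,.16,88.2 .5952,.141,.033,88.2
```

```text
now [ 0.4091 -0.2067  0.1269] [179.8  -0.3  17.3] q [-17.  26.  48. 123. -29.  42. -23.] F [ 0.7  0.3 -1.7] g 4.18 35.0 t 38.8
(0.5952, 0.141, 0.16, 88.2) travel [28.11, -27.65, 0.24] turn z -70.9 rows>= 8.3
(0.5952, 0.141, 0.033, 88.2) travel [0.0, 0.0, 12.7] turn z -0.0 rows>= 2.5
```

Call:
send_rows(
  motion=[
    {"turn":[0,0,-8],"travel":[3,-3,0],"claw":2},
    {"turn":[0,0,-16],"travel":[6,-6,0],"claw":2},
    {"turn":[0,0,-24],"travel":[9,-9,0],"claw":2},
    {"turn":[0,0,-32],"travel":[12,-12,0],"claw":2},
    {"turn":[0,0,-40],"travel":[15,-15,0],"claw":2},
    {"turn":[0,0,-48],"travel":[18,-18,0],"claw":2},
    {"turn":[0,0,-56],"travel":[21,-21,0],"claw":2},
    {"turn":[0,0,-64],"travel":[24,-24,0],"claw":2},
  ],
)

```text
time: 39.6
position: [0.5639, 0.0968, 0.122]
tool_rot: [-179.9, 0.0, 81.7]
force: [0.3, -1.0, -1.5]
grip_width: 0.474
grasp_force: 35.0
```

```bash
python3 p.py .5952,.141,.12,88.2
```

```text
now [0.5639 0.0968 0.122 ] [-179.9    0.    81.7] q [-35.  32.  28. 106. -20.  47.  -5.] F [ 0.3 -1.  -1.5] g 4.18 35.0 t 39.6
(0.5952, 0.141, 0.12, 88.2) travel [4.83, 2.46, 3.75] turn z -6.5 rows>= 1.3
```

Call:
send_rows(
  motion=[
    {"turn":[0,0,-3],"travel":[2.4,1.2,0],"claw":2},
    {"turn":[0,0,-6.5],"travel":[4.8,2.5,0],"claw":2},
    {"turn":[0,0,-6.5],"travel":[4.8,2.5,0],"claw":2},
    {"turn":[0,0,-6.5],"travel":[4.8,2.5,2],"claw":2},
    {"turn":[0,0,-6.5],"travel":[4.8,2.5,4],"claw":2},
    {"turn":[0,0,-6.5],"travel":[4.8,2.5,4.5],"claw":2},
    {"turn":[0,0,-6.5],"travel":[4.8,2.5,4.5],"claw":2},
    {"turn":[0,0,-6.5],"travel":[4.8,2.5,4.5],"claw":2},
  ],
)

```text
time: 40.4
position: [0.5966, 0.1383, 0.0787]
tool_rot: [180.0, -0.0, 87.8]
force: [0.4, -0.1, -2.1]
grip_width: 0.473
grasp_force: 35.0
```

```bash
python3 p.py .5952,.141,.031,88.2
```

```text
now [0.5966 0.1383 0.0787] [180.   -0.   87.8] q [-34.  39.  24. 101. -21.  45.  -2.] F [ 0.4 -0.1 -2.1] g 4.17 35.0 t 40.4
(0.5952, 0.141, 0.031, 88.2) travel [0.27, -0.15, 8.32] turn z -0.4 rows>= 1.7
```

Call:
send_rows(
  motion=[
    {"turn":[0,0,0],"travel":[0.1,-0.1,2],"claw":2},
    {"turn":[0,0,0],"travel":[0.1,-0.1,4],"claw":2},
    {"turn":[0,0,0],"travel":[0.1,-0.1,6],"claw":2},
    {"turn":[0,0,0],"travel":[0.1,-0.1,7.5],"claw":2},
    {"turn":[0,0,0],"travel":[0.1,-0.1,8.2],"claw":2},
    {"turn":[0,0,0],"travel":[0.1,-0.1,8.2],"claw":2},
    {"turn":[0,0,0],"travel":[0.1,-0.1,8.2],"claw":4.8},
    {"turn":[0,0,0],"travel":[0.1,-0.1,8.2],"claw":4.8},
  ],
)

```text
time: 41.2
position: [0.5966, 0.1398, -0.0025]
tool_rot: [179.9, -0.0, 87.8]
force: [0.9, 0.3, 0.5]
grip_width: 0.542
grasp_force: 0.0
```

Call:
send_rows(
  motion=[
    {"turn":[0,0,0],"travel":[0,0,0],"claw":4.8},
    {"turn":[0,0,0],"travel":[0,0,0],"claw":4.8},
    {"turn":[0,0,0],"travel":[0,0,0],"claw":4.8},
    {"turn":[0,0,0],"travel":[0,0,-3],"claw":4.8},
    {"turn":[0,0,0],"travel":[0,0,-7],"claw":4.8},
    {"turn":[0,0,0],"travel":[0,0,-11],"claw":4.8},
    {"turn":[0,0,0],"travel":[0,0,-15],"claw":4.8},
    {"turn":[0,0,0],"travel":[0,0,-15],"claw":4.8},
  ],
)

```text
time: 42.0
position: [0.5993, 0.1401, 0.152]
tool_rot: [179.5, -0.2, 87.8]
force: [1.0, 0.4, 0.3]
grip_width: 0.543
grasp_force: 0.0
```

```bash
python3 -c "
from look import *
look('flask0')"
python3 p.py .557,-.30,.15,-12
```

```text
flask0 [0.597 0.157 0.008] ([0.5946, 0.1592, 89.7234], np.float64(0.329), 2)
flask0 [ 0.58  -0.303  0.002] ([0.5734, -0.3039, -13.0655], np.float64(0.146), 2)
flask0 [0.524 0.166 0.005] ([0.5251, 0.1639, 89.55], np.float64(0.277), 2)
now [0.5951 0.1395 0.1455] [-179.9    0.    87.8] q [-37.  34.  27.  99. -19.  52.  -4.] F [0.  0.3 0.3] g 4.79 0.0 t 42.5
(0.557, -0.3, 0.15, -12.0) travel [-44.06, -2.13, 3.1] turn z 99.8 rows>= 11.6
```

Call:
send_rows(
  motion=[
    {"turn":[0,0,8],"travel":[-4,-0.2,0],"claw":6.2},
    {"turn":[0,0,16],"travel":[-8,-0.4,0],"claw":6.2},
    {"turn":[0,0,24],"travel":[-12,-0.6,0],"claw":6.2},
    {"turn":[0,0,32],"travel":[-16,-0.8,0],"claw":6.2},
    {"turn":[0,0,40],"travel":[-20,-1,0],"claw":6.2},
    {"turn":[0,0,48],"travel":[-24,-1.2,0],"claw":6.2},
    {"turn":[0,0,56],"travel":[-28,-1.4,0],"claw":6.2},
    {"turn":[0,0,64],"travel":[-32,-1.6,0],"claw":6.2},
  ],
)

```text
time: 43.3
position: [0.567, -0.181, 0.1462]
tool_rot: [-180.0, 0.0, 23.5]
force: [0.9, -0.0, -0.5]
grip_width: 0.704
grasp_force: 0.0
```

```bash
python3 p.py .5574,-.3004,.15,-12.3
```

```text
now [ 0.567  -0.181   0.1462] [-180.     0.    23.5] q [-17.  37.  44. 102. -31.  54. -27.] F [ 0.9 -0.  -0.5] g 6.2 0.0 t 43.3
(0.5574, -0.3004, 0.15, -12.3) travel [-5.65, 10.57, 3.17] turn z 35.8 rows>= 4.2
```

Call:
send_rows(
  motion=[
    {"turn":[0,0,8],"travel":[-1.3,2.5,0],"claw":6.2},
    {"turn":[0,0,16],"travel":[-2.6,5,1],"claw":6.2},
    {"turn":[0,0,24],"travel":[-4,7.5,2],"claw":6.2},
    {"turn":[0,0,32],"travel":[-5.6,10.6,3],"claw":6.2},
    {"turn":[0,0,35.8],"travel":[-5.6,10.6,5],"claw":6.2},
    {"turn":[0,0,35.8],"travel":[-5.6,10.6,8],"claw":6.2},
    {"turn":[0,0,35.8],"travel":[-5.6,10.6,10],"claw":6.2},
    {"turn":[0,0,35.8],"travel":[-5.6,10.6,10],"claw":6.2},
  ],
)

```text
time: 44.1
position: [0.5573, -0.2975, 0.0433]
tool_rot: [-179.9, 0.3, -11.9]
force: [-0.5, 0.5, 1.1]
grip_width: 0.703
grasp_force: 0.0
```

```bash
python3 p.py .5574,-.3004,.02,-12.3; python3 -c "
from h import *
f=grab_frame('wrist')
print([np.round(r['xyz'],3).tolist() for r in spot_point(f,'flask0')],fit([f],'flask0',.574,-.304,0,[-30,-10,10]))"
```

```text
now [ 0.5573 -0.2975  0.0433] [-179.9    0.3  -11.9] q [ -5.  51.  45.  98. -45.  51. -43.] F [-0.5  0.5  1.1] g 6.19 0.0 t 44.1
(0.5574, -0.3004, 0.02, -12.3) travel [0.07, 0.28, 5.88] turn z 0.4 rows>= 1.2
[[0.576, -0.305, -0.001]] ([0.5763, -0.3061, -12.2953], np.float64(0.118), 1)
```

Call:
send_rows(
  motion=[
    {"turn":[0,0,0],"travel":[0.2,0.3,2],"claw":6.2},
    {"turn":[0,0,0],"travel":[0.2,0.3,4],"claw":6.2},
    {"turn":[0,0,0],"travel":[0.2,0.3,5.8],"claw":6.2},
    {"turn":[0,0,0],"travel":[0.2,0.3,5.8],"claw":6.2},
    {"turn":[0,0,0],"travel":[0.2,0.3,5.8],"claw":2},
    {"turn":[0,0,0],"travel":[0.2,0.3,5.8],"claw":2},
    {"turn":[0,0,0],"travel":[0.2,0.3,5.8],"claw":2},
    {"turn":[0,0,0],"travel":[0.2,0.3,5.8],"claw":2},
  ],
)

```text
time: 45.05
position: [0.5603, -0.3027, -0.0116]
tool_rot: [180.0, -0.0, -12.0]
force: [-0.5, -0.1, -1.0]
grip_width: 0.472
grasp_force: 35.0
```

Call:
send_rows(
  motion=[
    {"turn":[0,0,0],"travel":[0,0,0],"claw":2},
    {"turn":[0,0,0],"travel":[0,0,0],"claw":2},
    {"turn":[0,0,0],"travel":[0,0,0],"claw":2},
    {"turn":[0,0,0],"travel":[0,0,-3],"claw":2},
    {"turn":[0,0,0],"travel":[0,0,-6],"claw":2},
    {"turn":[0,0,0],"travel":[0,0,-10],"claw":2},
    {"turn":[0,0,0],"travel":[0,0,-14],"claw":2},
    {"turn":[0,0,0],"travel":[0,0,-14],"claw":2},
  ],
)

```text
time: 45.85
position: [0.5628, -0.3047, 0.1336]
tool_rot: [179.9, -0.5, -12.0]
force: [0.1, -0.5, -2.1]
grip_width: 0.473
grasp_force: 35.0
```

```bash
python3 p.py .6651,.1388,.16,88.2
```

```text
now [ 0.5628 -0.3047  0.1336] [179.9  -0.5 -12. ] q [ -8.  45.  50.  96. -40.  58. -46.] F [ 0.1 -0.5 -2.1] g 4.17 35.0 t 45.9
(0.6651, 0.1388, 0.16, 88.2) travel [0.79, -45.51, 0.91] turn z -100.2 rows>= 11.7
```

Call:
send_rows(
  motion=[
    {"turn":[0,0,-8],"travel":[0,-3.8,0],"claw":2},
    {"turn":[0,0,-16],"travel":[0,-7.6,0],"claw":2},
    {"turn":[0,0,-24],"travel":[0,-11.4,0],"claw":2},
    {"turn":[0,0,-32],"travel":[0,-15.2,0],"claw":2},
    {"turn":[0,0,-40],"travel":[0,-19,0],"claw":2},
    {"turn":[0,0,-48],"travel":[0,-22.8,0],"claw":2},
    {"turn":[0,0,-56],"travel":[0,-26.6,0],"claw":2},
    {"turn":[0,0,-64],"travel":[0,-30.4,0],"claw":2},
  ],
)

```text
time: 46.65
position: [0.6226, -0.0031, 0.1272]
tool_rot: [-179.9, 0.0, 52.4]
force: [-0.4, 0.5, -2.2]
grip_width: 0.472
grasp_force: 35.0
```

```bash
python3 p.py .6651,.1388,.16,88.2
```

```text
now [ 0.6226 -0.0031  0.1272] [-179.9    0.    52.4] q [-28.  38.  36.  98. -27.  53. -19.] F [-0.4  0.5 -2.2] g 4.16 35.0 t 46.6
(0.6651, 0.1388, 0.16, 88.2) travel [13.83, -5.3, 0.27] turn z -35.8 rows>= 4.2
```

Call:
send_rows(
  motion=[
    {"turn":[0,0,-8],"travel":[3.3,-1.3,0],"claw":2},
    {"turn":[0,0,-16],"travel":[6.6,-2.6,0],"claw":2},
    {"turn":[0,0,-24],"travel":[10,-3.9,0],"claw":2},
    {"turn":[0,0,-32],"travel":[13.5,-5.3,0],"claw":2},
    {"turn":[0,0,-36],"travel":[13.9,-5.3,0],"claw":2},
    {"turn":[0,0,-36],"travel":[13.9,-5.3,2],"claw":2},
    {"turn":[0,0,-36],"travel":[13.9,-5.3,4],"claw":2},
    {"turn":[0,0,-36],"travel":[13.9,-5.3,4],"claw":2},
  ],
)

```text
time: 47.45
position: [0.6638, 0.137, 0.0842]
tool_rot: [-179.6, 0.1, 88.0]
force: [-0.4, 0.2, -2.2]
grip_width: 0.47
grasp_force: 35.0
```

```bash
python3 p.py .6651,.1388,.033,88.2
```

```text
now [0.6638 0.137  0.0842] [-1.796e+02  1.000e-01  8.800e+01] q [-32.  44.  25.  89. -22.  52.  -1.] F [-0.4  0.2 -2.2] g 4.14 35.0 t 47.5
(0.6651, 0.1388, 0.033, 88.2) travel [0.18, 0.12, 8.67] turn z -0.2 rows>= 1.7
```

Call:
send_rows(
  motion=[
    {"turn":[0,0,0],"travel":[0.1,0.1,2],"claw":2},
    {"turn":[0,0,0],"travel":[0.1,0.1,4],"claw":2},
    {"turn":[0,0,0],"travel":[0.1,0.1,6],"claw":2},
    {"turn":[0,0,0],"travel":[0.1,0.1,7.8],"claw":2},
    {"turn":[0,0,0],"travel":[0.1,0.1,8.5],"claw":2},
    {"turn":[0,0,0],"travel":[0.1,0.1,8.5],"claw":2},
    {"turn":[0,0,0],"travel":[0.1,0.1,8.5],"claw":4.8},
    {"turn":[0,0,0],"travel":[0.1,0.1,8.5],"claw":4.8},
  ],
)

```text
time: 48.25
position: [0.6683, 0.1381, 0.0042]
tool_rot: [180.0, -0.0, 88.0]
force: [-2.4, -0.4, -1.8]
grip_width: 0.543
grasp_force: 0.9
```

Call:
send_rows(
  motion=[
    {"turn":[0,0,0],"travel":[0,0,0],"claw":4.8},
    {"turn":[0,0,0],"travel":[0,0,0],"claw":4.8},
    {"turn":[0,0,0],"travel":[0,0,0],"claw":4.8},
    {"turn":[0,0,0],"travel":[0,0,-3],"claw":4.8},
    {"turn":[0,0,0],"travel":[0,0,-7],"claw":4.8},
    {"turn":[0,0,0],"travel":[0,0,-11],"claw":4.8},
    {"turn":[0,0,0],"travel":[0,0,-15],"claw":4.8},
    {"turn":[0,0,0],"travel":[0,0,-15],"claw":4.8},
  ],
)

```text
time: 49.05
position: [0.6732, 0.1383, 0.1605]
tool_rot: [179.3, -0.2, 88.0]
force: [0.5, 0.6, 0.7]
grip_width: 0.544
grasp_force: 0.0
```

```bash
python3 -c "
from look import *
fs=look('flask0')
print([np.round(r['xyz'],3).tolist() for f in fs for r in spot_point(f,'lid_knob')[:1]])"
python3 p.py .5998,.255,.19,88.2 .5998,.255,.091,88.2
```

```text
flask0 [0.598 0.155 0.008] ([0.5955, 0.1617, 87.8436], np.float64(0.217), 2)
flask0 [0.672 0.155 0.006] ([0.6675, 0.1563, 92.8192], np.float64(0.447), 2)
flask0 [0.525 0.162 0.008] ([0.5254, 0.1647, 88.3917], np.float64(0.197), 2)
[[0.602, 0.259, 0.101], [0.601, 0.254, 0.108]]
now [0.668  0.138  0.1529] [-180.    0.   88.] q [-33.  40.  27.  87. -20.  58.  -2.] F [ 0.2  0.3 -0.5] g 4.82 0.0 t 49.6
(0.5998, 0.255, 0.19, 88.2) travel [11.46, -7.22, -0.16] turn z -0.2 rows>= 2.7
(0.5998, 0.255, 0.091, 88.2) travel [0.0, 0.0, 9.9] turn z -0.0 rows>= 2.0
```

Call:
send_rows(
  motion=[
    {"turn":[0,0,0],"travel":[4,-2.5,0],"claw":6},
    {"turn":[0,0,0],"travel":[8,-5,0],"claw":6},
    {"turn":[0,0,0],"travel":[11.4,-7.3,0],"claw":6},
    {"turn":[0,0,0],"travel":[11.4,-7.3,0],"claw":6},
    {"turn":[0,0,0],"travel":[11.4,-7.3,2],"claw":6},
    {"turn":[0,0,0],"travel":[11.4,-7.3,4],"claw":6},
    {"turn":[0,0,0],"travel":[11.4,-7.3,5],"claw":6},
    {"turn":[0,0,0],"travel":[11.4,-7.3,5],"claw":6},
  ],
  force=25,
)

```text
time: 50.45
position: [0.5983, 0.2537, 0.1018]
tool_rot: [-179.9, 0.1, 88.0]
force: [-1.2, 0.6, -0.3]
grip_width: 0.682
grasp_force: 0.0
```

```bash
python3 p.py .5985,.2537,.091,88.2
```

```text
now [0.5983 0.2537 0.1018] [-1.799e+02  1.000e-01  8.800e+01] q [-44.  40.  26.  94. -21.  51. -12.] F [-1.2  0.6 -0.3] g 6.01 0.0 t 50.5
(0.5985, 0.2537, 0.091, 88.2) travel [0.0, 0.02, 4.63] turn z -0.2 rows>= 0.9
```

Call:
send_rows(
  motion=[
    {"turn":[0,0,0],"travel":[0,0,2],"claw":6},
    {"turn":[0,0,0],"travel":[0,0,4],"claw":6},
    {"turn":[0,0,0],"travel":[0,0,4.6],"claw":6},
    {"turn":[0,0,0],"travel":[0,0,4.6],"claw":1},
    {"turn":[0,0,0],"travel":[0,0,4.6],"claw":1},
    {"turn":[0,0,0],"travel":[0,0,4.6],"claw":1},
    {"turn":[0,0,0],"travel":[0,0,4.6],"claw":1},
    {"turn":[0,0,0],"travel":[0,0,4.6],"claw":1},
  ],
)

```text
time: 51.25
position: [0.5982, 0.2548, 0.0579]
tool_rot: [-179.9, -0.0, 88.0]
force: [-1.4, 0.1, 2.1]
grip_width: 0.269
grasp_force: 25.0
```

Call:
send_rows(
  motion=[
    {"turn":[0,0,0],"travel":[0,0,0],"claw":1},
    {"turn":[0,0,0],"travel":[0,0,0],"claw":1},
    {"turn":[0,0,0],"travel":[0,0,0],"claw":1},
    {"turn":[0,0,0],"travel":[0,0,0],"claw":1},
    {"turn":[0,0,0],"travel":[-2,0,0],"claw":1},
    {"turn":[0,0,0],"travel":[-4,0,0],"claw":1},
    {"turn":[0,0,0],"travel":[-6,0,0],"claw":1},
    {"turn":[0,0,0],"travel":[-7,0,0],"claw":1},
  ],
)

```text
time: 52.05
position: [0.5963, 0.183, 0.0578]
tool_rot: [-180.0, 0.0, 88.0]
force: [-2.3, 1.9, 4.5]
grip_width: 0.271
grasp_force: 25.0
```

Call:
send_rows(
  motion=[
    {"turn":[0,0,0],"travel":[-2,0,0],"claw":1},
    {"turn":[0,0,0],"travel":[-4,0,0],"claw":1},
    {"turn":[0,0,0],"travel":[-6,0,0],"claw":1},
    {"turn":[0,0,0],"travel":[-8,0,0],"claw":1},
    {"turn":[0,0,0],"travel":[-8.8,0,0],"claw":1},
    {"turn":[0,0,0],"travel":[-9.2,0,0],"claw":1},
    {"turn":[0,0,0],"travel":[-9.4,0,0],"claw":1},
    {"turn":[0,0,0],"travel":[-9.4,0,0],"claw":1},
  ],
)

```text
time: 52.85
position: [0.5938, 0.091, 0.0578]
tool_rot: [180.0, -0.0, 88.0]
force: [-2.4, -0.9, 6.2]
grip_width: 0.269
grasp_force: 25.0
```

Push a bit more to feel the closed stop.

Call:
send_rows(
  motion=[
    {"turn":[0,0,0],"travel":[-0.2,0,0],"claw":1},
    {"turn":[0,0,0],"travel":[-0.4,0,0],"claw":1},
    {"turn":[0,0,0],"travel":[-0.5,0,0],"claw":1},
    {"turn":[0,0,0],"travel":[-0.6,0,0],"claw":1},
    {"turn":[0,0,0],"travel":[-0.6,0,0],"claw":1},
    {"turn":[0,0,0],"travel":[-0.6,0,0],"claw":1},
    {"turn":[0,0,0],"travel":[-0.6,0,0],"claw":1},
    {"turn":[0,0,0],"travel":[-0.6,0,0],"claw":1},
  ],
)

```text
time: 53.65
position: [0.5937, 0.0899, 0.0578]
tool_rot: [180.0, -0.3, 88.2]
force: [-0.6, 9.4, 5.9]
grip_width: 0.272
grasp_force: 25.0
```

Call:
send_rows(
  motion=[
    {"turn":[0,0,0],"travel":[0.1,0,0],"claw":5},
    {"turn":[0,0,0],"travel":[0.1,0,0],"claw":5},
    {"turn":[0,0,0],"travel":[0.1,0,0],"claw":5},
    {"turn":[0,0,0],"travel":[0.1,0,0],"claw":5},
    {"turn":[0,0,0],"travel":[0,0,-4],"claw":5},
    {"turn":[0,0,0],"travel":[0,0,-8],"claw":5},
    {"turn":[0,0,0],"travel":[0,0,-10],"claw":5},
    {"turn":[0,0,0],"travel":[0,0,-10],"claw":5},
  ],
)

```text
time: 54.45
position: [0.5955, 0.0843, 0.1604]
tool_rot: [179.7, -0.1, 88.0]
force: [-0.2, -0.3, 0.2]
grip_width: 0.563
grasp_force: 0.0
```

```bash
python3 -c "
from look import *
fs=look('brush0')
print([np.round(r['xyz'],3).tolist() for f in fs for r in spot_point(f,'lid_knob')[:1]])"
python3 p.py .3945,.0165,.15,5.8
```

```text
brush0 [ 0.592 -0.369  0.006] ([0.5896, -0.3673, 2.4288], np.float64(0.15), 2)
brush0 [ 0.416  0.019 -0.001] ([0.4172, 0.0189, 5.8194], np.float64(0.098), 2)
[[0.594, 0.092, 0.1], [0.6, 0.086, 0.11]]
now [0.5929 0.0845 0.1567] [-179.9    0.    88. ] q [-32.  32.  27. 100. -18.  52.   1.] F [-0.5 -0.2  0.1] g 5.0 0.0 t 55.0
(0.3945, 0.0165, 0.15, 5.8) travel [-7.48, -19.6, 4.22] turn z 82.2 rows>= 9.6
```

Call:
send_rows(
  motion=[
    {"turn":[0,0,8],"travel":[-0.7,-2,0],"claw":7},
    {"turn":[0,0,16],"travel":[-1.4,-4,0],"claw":7},
    {"turn":[0,0,24],"travel":[-2.1,-6,0],"claw":7},
    {"turn":[0,0,32],"travel":[-2.8,-8,0],"claw":7},
    {"turn":[0,0,40],"travel":[-3.5,-10,1],"claw":7},
    {"turn":[0,0,48],"travel":[-4.2,-12,2],"claw":7},
    {"turn":[0,0,56],"travel":[-5,-14,3],"claw":7},
    {"turn":[0,0,64],"travel":[-5.7,-16,4],"claw":7},
  ],
)

```text
time: 55.75
position: [0.4306, 0.0329, 0.117]
tool_rot: [180.0, -0.0, 23.7]
force: [0.4, 0.0, 0.2]
grip_width: 0.793
grasp_force: 0.0
```

```bash
python3 p.py .4053,.0177,.15,5.8
```

```text
now [0.4306 0.0329 0.117 ] [180.   -0.   23.7] q [-47.  24.  45. 126. -27.  39. -50.] F [0.4 0.  0.2] g 6.98 0.0 t 55.8
(0.4053, 0.0177, 0.15, 5.8) travel [-2.93, 0.37, 0.25] turn z 17.9 rows>= 2.1
```

Call:
send_rows(
  motion=[
    {"turn":[0,0,8],"travel":[-1.4,0.2,0],"claw":7},
    {"turn":[0,0,16],"travel":[-2.9,0.4,0.5],"claw":7},
    {"turn":[0,0,17.9],"travel":[-2.9,0.4,2],"claw":7},
    {"turn":[0,0,17.9],"travel":[-2.9,0.4,4],"claw":7},
    {"turn":[0,0,17.9],"travel":[-2.9,0.4,6],"claw":7},
    {"turn":[0,0,17.9],"travel":[-2.9,0.4,8],"claw":7},
    {"turn":[0,0,17.9],"travel":[-2.9,0.4,8],"claw":7},
    {"turn":[0,0,17.9],"travel":[-2.9,0.4,8],"claw":7},
  ],
  force=35,
)

```text
time: 56.55
position: [0.4065, 0.0174, 0.0375]
tool_rot: [180.0, 0.0, 6.1]
force: [-0.2, 0.4, -0.3]
grip_width: 0.796
grasp_force: 0.0
```

```bash
python3 p.py .4053,.0177,.016,5.8
```

```text
now [0.4065 0.0174 0.0375] [180.    0.    6.1] q [-39.  32.  37. 131. -42.  29. -52.] F [-0.2  0.4 -0.3] g 7.02 0.0 t 56.5
(0.4053, 0.0177, 0.016, 5.8) travel [-0.11, -0.04, 5.7] turn z 0.3 rows>= 1.1
```

Call:
send_rows(
  motion=[
    {"turn":[0,0,0],"travel":[0,0,2],"claw":7},
    {"turn":[0,0,0],"travel":[0,0,4],"claw":7},
    {"turn":[0,0,0],"travel":[0,0,5.7],"claw":7},
    {"turn":[0,0,0],"travel":[0,0,5.7],"claw":7},
    {"turn":[0,0,0],"travel":[0,0,5.7],"claw":3},
    {"turn":[0,0,0],"travel":[0,0,5.7],"claw":3},
    {"turn":[0,0,0],"travel":[0,0,5.7],"claw":3},
    {"turn":[0,0,0],"travel":[0,0,5.7],"claw":3},
  ],
)

```text
time: 57.35
position: [0.4072, 0.0178, -0.0189]
tool_rot: [-180.0, -0.1, 6.1]
force: [-0.3, 0.4, 8.7]
grip_width: 0.543
grasp_force: 35.0
```

Call:
send_rows(
  motion=[
    {"turn":[0,0,0],"travel":[0,0,0],"claw":3},
    {"turn":[0,0,0],"travel":[0,0,0],"claw":3},
    {"turn":[0,0,0],"travel":[0,0,0],"claw":3},
    {"turn":[0,0,0],"travel":[0,0,-3],"claw":3},
    {"turn":[0,0,0],"travel":[0,0,-6],"claw":3},
    {"turn":[0,0,0],"travel":[0,0,-10],"claw":3},
    {"turn":[0,0,0],"travel":[0,0,-13],"claw":3},
    {"turn":[0,0,0],"travel":[0,0,-13],"claw":3},
  ],
)

```text
time: 58.15
position: [0.4085, 0.0183, 0.113]
tool_rot: [-179.9, -0.3, 6.1]
force: [0.3, 0.2, -1.4]
grip_width: 0.539
grasp_force: 35.0
```

```bash
python3 p.py .6053,-.0664,.15,3.8
```

```text
now [0.4085 0.0183 0.113 ] [-179.9   -0.3    6.1] q [-50.  24.  51. 130. -31.  38. -61.] F [ 0.3  0.2 -1.4] g 4.75 35.0 t 58.1
(0.6053, -0.0664, 0.15, 3.8) travel [18.66, 10.53, -0.15] turn z 2.3 rows>= 4.3
```

Call:
send_rows(
  motion=[
    {"turn":[0,0,0.5],"travel":[3.5,2,0],"claw":3},
    {"turn":[0,0,1],"travel":[7,4,0],"claw":3},
    {"turn":[0,0,1.5],"travel":[10.5,6,0],"claw":3},
    {"turn":[0,0,2.3],"travel":[14,8,0],"claw":3},
    {"turn":[0,0,2.3],"travel":[17,9.6,0],"claw":3},
    {"turn":[0,0,2.3],"travel":[18.8,10.5,0],"claw":3},
    {"turn":[0,0,2.3],"travel":[18.8,10.5,0],"claw":3},
    {"turn":[0,0,2.3],"travel":[18.8,10.5,0],"claw":3},
  ],
)

```text
time: 58.95
position: [0.6032, -0.0665, 0.1089]
tool_rot: [-180.0, 0.1, 3.8]
force: [-0.9, 0.6, -1.4]
grip_width: 0.539
grasp_force: 35.0
```

```bash
python3 p.py .607,-.0664,.023,3.8; python3 -c "
from h import *
f=grab_frame('scene'); print([(np.round(r['xyz'],3).tolist(),round(r['confidence'],2)) for r in spot_point(f,'brush0')])"
```

```text
now [ 0.6032 -0.0665  0.1089] [-1.8e+02  1.0e-01  3.8e+00] q [-28.  42.  45. 101. -36.  53. -54.] F [-0.9  0.6 -1.4] g 4.75 35.0 t 59.0
(0.607, -0.0664, 0.023, 3.8) travel [0.38, 0.02, 12.14] turn z -0.0 rows>= 2.4
[([0.617, -0.068, 0.125], 0.55)]
```

Call:
send_rows(
  motion=[
    {"turn":[0,0,0],"travel":[0.2,0,3],"claw":3},
    {"turn":[0,0,0],"travel":[0.2,0,6],"claw":3},
    {"turn":[0,0,0],"travel":[0.2,0,9],"claw":3},
    {"turn":[0,0,0],"travel":[0.2,0,11],"claw":3},
    {"turn":[0,0,0],"travel":[0.2,0,12],"claw":3},
    {"turn":[0,0,0],"travel":[0.2,0,12],"claw":3},
    {"turn":[0,0,0],"travel":[0.2,0,12],"claw":5.4},
    {"turn":[0,0,0],"travel":[0.2,0,12],"claw":5.4},
  ],
)

```text
time: 59.85
position: [0.6077, -0.0666, -0.0082]
tool_rot: [180.0, -0.1, 3.8]
force: [0.2, 0.5, 0.8]
grip_width: 0.613
grasp_force: 0.0
```

Call:
send_rows(
  motion=[
    {"turn":[0,0,0],"travel":[0,0,0],"claw":5.4},
    {"turn":[0,0,0],"travel":[0,0,0],"claw":5.4},
    {"turn":[0,0,0],"travel":[0,0,0],"claw":5.4},
    {"turn":[0,0,0],"travel":[0,0,-3],"claw":5.4},
    {"turn":[0,0,0],"travel":[0,0,-7],"claw":5.4},
    {"turn":[0,0,0],"travel":[0,0,-11],"claw":5.4},
    {"turn":[0,0,0],"travel":[0,0,-13],"claw":5.4},
    {"turn":[0,0,0],"travel":[0,0,-13],"claw":5.4},
  ],
)

```text
time: 60.65
position: [0.6087, -0.0671, 0.1235]
tool_rot: [180.0, -0.3, 3.8]
force: [0.1, -0.8, 0.0]
grip_width: 0.619
grasp_force: 0.0
```

```bash
python3 -c "
from look import *
fs=look('brush0')"
python3 p.py .5777,-.3676,.15,2.4
```

```text
brush0 [ 0.617 -0.066  0.006] ([0.6132, -0.0639, 4.6117], np.float64(0.325), 2)
brush0 [ 0.591 -0.37   0.005] ([0.5869, -0.3681, 2.7459], np.float64(0.137), 2)
now [ 0.606  -0.0665  0.1193] [1.8e+02 1.0e-01 3.8e+00] q [-29.  41.  45. 101. -35.  54. -55.] F [-0.  -0.2  0.3] g 5.42 0.0 t 61.0
(0.5777, -0.3676, 0.15, 2.4) travel [-4.83, 29.85, 0.48] turn z 1.4 rows>= 6.0
```

Call:
send_rows(
  motion=[
    {"turn":[0,0,0.2],"travel":[-0.8,4.5,0],"claw":7},
    {"turn":[0,0,0.4],"travel":[-1.6,9,0],"claw":7},
    {"turn":[0,0,0.6],"travel":[-2.4,13.5,0],"claw":7},
    {"turn":[0,0,0.8],"travel":[-3.2,18,0],"claw":7},
    {"turn":[0,0,1],"travel":[-4,22.5,0],"claw":7},
    {"turn":[0,0,1.2],"travel":[-4.8,27,0],"claw":7},
    {"turn":[0,0,1.3],"travel":[-5.2,30,0],"claw":7},
    {"turn":[0,0,1.3],"travel":[-5.2,30,0],"claw":7},
  ],
)

```text
time: 61.85
position: [0.5716, -0.3756, 0.1203]
tool_rot: [179.8, 0.1, 2.1]
force: [-0.3, 0.3, 0.4]
grip_width: 0.797
grasp_force: 0.0
```

```bash
python3 p.py .574,-.369,.016,2.5
```

```text
now [ 0.5716 -0.3756  0.1203] [1.798e+02 1.000e-01 2.100e+00] q [  3.  47.  44.  88. -36.  59. -32.] F [-0.3  0.3  0.4] g 7.02 0.0 t 61.9
(0.574, -0.369, 0.016, 2.5) travel [0.26, -0.65, 13.98] turn z -0.4 rows>= 2.8
```

Call:
send_rows(
  motion=[
    {"turn":[0,0,-0.4],"travel":[0.2,-0.3,2],"claw":7},
    {"turn":[0,0,-0.4],"travel":[0.2,-0.4,5],"claw":7},
    {"turn":[0,0,-0.4],"travel":[0.2,-0.4,8],"claw":7},
    {"turn":[0,0,-0.4],"travel":[0.2,-0.4,8],"claw":7},
    {"turn":[0,0,-0.4],"travel":[0.2,-0.4,8],"claw":7},
    {"turn":[0,0,-0.4],"travel":[0.2,-0.4,8],"claw":7},
    {"turn":[0,0,-0.4],"travel":[0.2,-0.4,8],"claw":7},
    {"turn":[0,0,-0.4],"travel":[0.2,-0.4,8],"claw":7},
  ],
)

```text
time: 62.65
position: [0.5772, -0.3656, 0.0416]
tool_rot: [179.9, -0.1, 2.9]
force: [-0.9, -0.2, 0.0]
grip_width: 0.794
grasp_force: 0.0
```

```bash
python3 p.py .574,-.369,.016,2.5;  python3 -c "
from h import *
f=grab_frame('wrist'); print([(np.round(r['xyz'],3).tolist(),round(r['confidence'],2)) for r in spot_point(f,'brush0')],fit([f],'brush0',.589,-.3685,0,[-15,0,15]))"
```

```text
now [ 0.5772 -0.3656  0.0416] [ 1.799e+02 -1.000e-01  2.900e+00] q [  4.  52.  40.  90. -40.  52. -29.] F [-0.9 -0.2  0. ] g 6.99 0.0 t 62.6
(0.574, -0.369, 0.016, 2.5) travel [-0.34, 0.32, 6.11] turn z 0.4 rows>= 1.2
[([0.592, -0.375, 0.0], 0.89)] None
```

Call:
send_rows(
  motion=[
    {"turn":[0,0,0],"travel":[-0.3,0.4,2],"claw":7},
    {"turn":[0,0,0],"travel":[-0.3,0.4,4],"claw":7},
    {"turn":[0,0,0],"travel":[-0.3,0.4,6],"claw":7},
    {"turn":[0,0,0],"travel":[-0.3,0.4,6],"claw":7},
    {"turn":[0,0,0],"travel":[-0.3,0.4,6],"claw":3},
    {"turn":[0,0,0],"travel":[-0.3,0.4,6],"claw":3},
    {"turn":[0,0,0],"travel":[-0.3,0.4,6],"claw":3},
    {"turn":[0,0,0],"travel":[-0.3,0.4,6],"claw":3},
  ],
)

```text
time: 63.6
position: [0.5737, -0.3692, -0.0198]
tool_rot: [-180.0, 0.0, 2.9]
force: [0.7, 0.4, -1.5]
grip_width: 0.538
grasp_force: 34.9
```

Call:
send_rows(
  motion=[
    {"turn":[0,0,0],"travel":[0,0,0],"claw":3},
    {"turn":[0,0,0],"travel":[0,0,0],"claw":3},
    {"turn":[0,0,0],"travel":[0,0,0],"claw":3},
    {"turn":[0,0,0],"travel":[0,0,-3],"claw":3},
    {"turn":[0,0,0],"travel":[0,0,-6],"claw":3},
    {"turn":[0,0,0],"travel":[0,0,-10],"claw":3},
    {"turn":[0,0,0],"travel":[0,0,-13],"claw":3},
    {"turn":[0,0,0],"travel":[0,0,-13],"claw":3},
  ],
)

```text
time: 64.4
position: [0.576, -0.3716, 0.1152]
tool_rot: [179.7, -0.4, 2.9]
force: [0.9, 0.2, -0.9]
grip_width: 0.542
grasp_force: 34.9
```

```bash
python3 p.py .6077,-.1464,.15,3.8
```

```text
now [ 0.576  -0.3716  0.1152] [179.7  -0.4   2.9] q [  3.  47.  43.  89. -36.  58. -31.] F [ 0.9  0.2 -0.9] g 4.77 34.9 t 64.4
(0.6077, -0.1464, 0.15, 3.8) travel [4.31, -22.33, 0.07] turn z -0.9 rows>= 4.5
```

Call:
send_rows(
  motion=[
    {"turn":[0,0,-0.3],"travel":[0.8,-4,0],"claw":3},
    {"turn":[0,0,-0.5],"travel":[1.6,-8,0],"claw":3},
    {"turn":[0,0,-0.7],"travel":[2.4,-12,0],"claw":3},
    {"turn":[0,0,-0.9],"travel":[3.2,-16,0],"claw":3},
    {"turn":[0,0,-0.9],"travel":[4,-20,0],"claw":3},
    {"turn":[0,0,-0.9],"travel":[4.3,-22.3,0],"claw":3},
    {"turn":[0,0,-0.9],"travel":[4.3,-22.3,0],"claw":3},
    {"turn":[0,0,-0.9],"travel":[4.3,-22.3,0],"claw":3},
  ],
)

```text
time: 65.2
position: [0.6049, -0.1443, 0.1096]
tool_rot: [180.0, 0.1, 3.9]
force: [0.5, -0.9, -2.0]
grip_width: 0.54
grasp_force: 34.9
```

```bash
python3 p.py .6077,-.1464,.022,3.8; python3 -c "
from h import *
f=grab_frame('scene'); print([(np.round(r['xyz'],3).tolist(),round(r['confidence'],2)) for r in spot_point(f,'brush0')])"
```

```text
now [ 0.6049 -0.1443  0.1096] [1.8e+02 1.0e-01 3.9e+00] q [-20.  43.  44.  99. -36.  54. -48.] F [ 0.5 -0.9 -2. ] g 4.76 34.9 t 65.2
(0.6077, -0.1464, 0.022, 3.8) travel [0.27, 0.23, 12.31] turn z 0.1 rows>= 2.5
[([0.621, -0.067, 0.003], 0.67), ([0.62, -0.143, 0.13], 0.6)]
```

Call:
send_rows(
  motion=[
    {"turn":[0,0,0],"travel":[0.2,0.2,3],"claw":3},
    {"turn":[0,0,0],"travel":[0.2,0.2,6],"claw":3},
    {"turn":[0,0,0],"travel":[0.2,0.2,9],"claw":3},
    {"turn":[0,0,0],"travel":[0.2,0.2,11],"claw":3},
    {"turn":[0,0,0],"travel":[0.2,0.2,12.2],"claw":3},
    {"turn":[0,0,0],"travel":[0.2,0.2,12.2],"claw":3},
    {"turn":[0,0,0],"travel":[0.2,0.2,12.2],"claw":5.4},
    {"turn":[0,0,0],"travel":[0.2,0.2,12.2],"claw":5.4},
  ],
)

```text
time: 66.1
position: [0.6088, -0.147, -0.0101]
tool_rot: [179.9, -0.1, 3.8]
force: [0.7, 0.7, -0.6]
grip_width: 0.612
grasp_force: 0.0
```

Call:
send_rows(
  motion=[
    {"turn":[0,0,0],"travel":[0,0,0],"claw":5.4},
    {"turn":[0,0,0],"travel":[0,0,0],"claw":5.4},
    {"turn":[0,0,0],"travel":[0,0,0],"claw":5.4},
    {"turn":[0,0,0],"travel":[0,0,-3],"claw":5.4},
    {"turn":[0,0,0],"travel":[0,0,-7],"claw":5.4},
    {"turn":[0,0,0],"travel":[0,0,-11],"claw":5.4},
    {"turn":[0,0,0],"travel":[0,0,-16],"claw":5.4},
    {"turn":[0,0,0],"travel":[0,0,-20],"claw":5.4},
  ],
)

```text
time: 66.9
position: [0.6077, -0.1467, 0.1911]
tool_rot: [180.0, -0.1, 3.8]
force: [0.9, -0.4, 1.0]
grip_width: 0.614
grasp_force: 0.0
```

```bash
python3 -c "
from look import *
for n in('scene','top'):
    f=grab_frame(n); 
    for q in('brush0','flask0','canister','lid_knob'): print(n,q,[(np.round(r['xyz'],3).tolist(),round(r['confidence'],2)) for r in spot_point(f,q)])
    if n=='scene': cv2.imwrite('pics/fin.png',cv2.resize(f['image'],(784,588))[:,:,::-1])
"; python3 p.py
```

```text
scene brush0 [([0.618, -0.066, 0.005], 0.92), ([0.376, -0.368, -0.001], 0.69), ([0.621, -0.148, 0.002], 0.63)]
scene flask0 []
scene canister [([0.347, 0.311, 0.007], 0.92), ([0.574, -0.534, 0.002], 0.27)]
scene lid_knob [([0.595, 0.088, 0.108], 0.58)]
top brush0 [([0.622, -0.144, 0.006], 0.93)]
top flask0 [([0.573, -0.534, 0.001], 0.57)]
top canister [([0.625, -0.147, 0.007], 0.34)]
top lid_knob [([0.595, 0.095, 0.102], 0.72)]
now [ 0.6068 -0.1461  0.187 ] [-1.8e+02  1.0e-01  3.8e+00] q [-23.  38.  49.  96. -32.  61. -51.] F [-0.4  0.   0.8] g 5.42 0.0 t 67.4
```

View pics/fin.png

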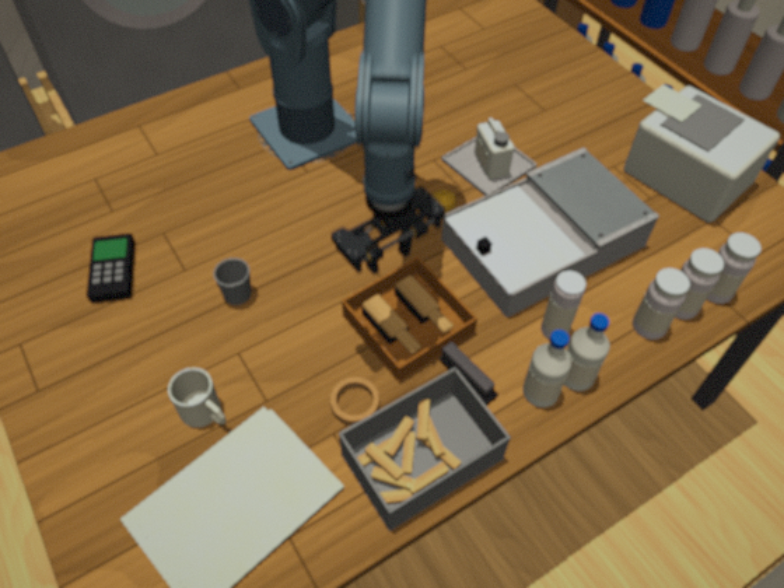

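The final picture shows both brushes in the tray (around 385,320 and 425,295). The lid is shut with its knob at 483,245, the canister stands in the drip tray (493,150), and the bystanders have not moved.

```bash
python3 -c "
from rig import robot
print(robot.close_job())"
```

```text
the job is handed in; nothing more can be done
None
```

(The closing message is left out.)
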